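# Clamp a squared plate pile with quarter-turn play

### The job

Stack the two flat steel plates squarely on the clamp's pad, one on top of the other with their long sides along the pad's, and then swing the clamp's strap over them as far as its stop. Then screw the knurled nut down clockwise until it bottoms out, and back it off a quarter turn so that the pile can still be tapped true. Finish while still gripping the nut there so that it cannot creep; leave the other things on the trolley where they are.

Things in the scene. Friction and masses are not known exactly. Their poses are not given: they have to be found in the camera images.
- clamp: Clamp fixed to the trolley top: dark base 84 (x) x 215 (y) x 10 mm, y -170 to +45 mm, with an upright 16 mm threaded stud. Origin: stud axis, on the trolley top; z up; the pad lies towards -y. Place and yaw vary. Heights above the trolley: pad 30, strap 58 to 66, nut from 66, stud end 114 mm. Stop pin, 10 mm diameter, 64 mm high, at x +19.5, y -160.5 mm.
- pad_top (a point): Centre of the pad's flat top, 105 mm from the stud axis towards the clamp's -y, 30 mm above the trolley top; axes parallel to the clamp's. The pad is a steel block 44 mm (clamp x) x 84 mm (clamp y), standing 20 mm proud of the base, so a plate overhangs it by 3 mm all round.
- plate_a: Loose flat steel plate, 50 (x) x 90 (y) x 12 mm (z), about 0.38 kg, with two 11 mm holes; origin at the centre of its underside. It is the same as plate_b: either may lie below.
- plate_b: The other loose flat steel plate, the same as plate_a: 50 (x) x 90 (y) x 12 mm (z), origin at the centre of its underside.
- strap (a joint): Angle of the aluminium strap about the stud, rad. 0: over the pad, along the clamp's -y, at its stop; 1.57: along the clamp's -x. Starts swung out at 1.1 to 1.5; closes counter-clockwise from above. 28 mm wide, 8 mm thick, underside 4 mm over the two-plate pile, reaching 155 mm from the stud axis. Stays where left; moves with about 0.5 N at the peg.
- strap_peg (a point): Middle of the free part of the steel handling peg that stands up from the strap's outer end: 12 mm diameter, 143 mm from the stud axis, 66 to 98 mm above the trolley top (this point: 83 mm). It swings round the stud with the strap.
- knurled_nut: Round knurled steel nut on the stud above the strap: 40 mm diameter, gripped from 3 to 33 mm above this origin, which is on the stud axis at its lower face (66 mm above the trolley when bottomed, 3 mm more per turn). A dark line is scribed on its top. The stud stands up to 15 mm above it. This frame rises with the nut but does not turn.
- nut_turn (a joint): Turn of the nut on its thread, rad: 0 is bottomed out (hard stop), grows as it is unscrewed (counter-clockwise from above). It starts between 1.0 and 2.2. It turns with about 0.05 N m and stays where it is left.
- mug: Bystander: green mug, 82 x 114 x 94 mm, left far part of the trolley; origin at its underside. Leave alone.
- pliers: Bystander: pliers with red handles lying flat, 54 x 168 x 16 mm, behind the clamp. Leave alone.
- spanner: Bystander: steel open-end spanner lying flat, 37 x 253 x 9 mm, near the left edge. Leave alone.
- tape_measure: Bystander: yellow tape measure, 37 x 85 x 66 mm, standing in the far right corner. Leave alone.
Things that resemble listed ones, but are neither listed nor needed, are in the scene too. Leave any green look-alike of the plate_b alone.

How it is judged (in metres and radians):
On the way, in this order (a step that is already met when the one before it is completed fails the run):
1. both plates lie squarely on the pad, one on the other, let go (horizontal distance between each of plate_a, plate_b and pad_top below 0.006 m and angle between the y axis of each of plate_a, plate_b and the y axis of clamp, either way round below 0.12 rad and angle between each of plate_a, plate_b's own z axis and vertical below 0.06 rad and z of plate_a in the frame of pad_top between -0.002 and 0.0145 m and z of plate_b in the frame of pad_top between -0.002 and 0.0145 m and contact force between the fingers and plate_a below 0.2 N and contact force between the fingers and plate_b below 0.2 N), for 0.2 s.
2. the strap is over the pile, at its stop (value of joint strap below 0.08 rad and horizontal distance between each of plate_a, plate_b and pad_top below 0.006 m and angle between the y axis of each of plate_a, plate_b and the y axis of clamp, either way round below 0.12 rad and angle between each of plate_a, plate_b's own z axis and vertical below 0.06 rad and z of plate_a in the frame of pad_top between -0.002 and 0.0145 m and z of plate_b in the frame of pad_top between -0.002 and 0.0145 m), for 0.2 s.
3. the nut is bottomed out (value of joint each of strap, nut_turn below 0.08 rad), for 0.1 s.
At the end, for the whole second after the job is handed in: Both plates lie flat on the pad, one on the other, centred within 6 mm, square within 0.12 rad; strap within 0.08 rad of its stop; the nut, once bottomed (within 0.08 rad), stands 1.57 rad (within 0.3) above its bottom, still, and the fingers grip it (over 2 N) and not the plates (all of step 2 and contact force between the fingers and plate_a below 0.2 N and contact force between the fingers and plate_b below 0.2 N and value of joint nut_turn between 1.27 and 1.87 rad and velocity of joint nut_turn between -0.1 and 0.1 rad/s and contact force between the fingers and knurled_nut above 2 N); the arm keeps its last pose, push and grip.
It fails at once if a bystander was moved by more than 20 mm (distance of any of mug, pliers, spanner, tape_measure from where it was at the start of the episode above 0.02 m).
It also fails if it takes over 72 s, if anything falls off the work surface, if the arm or the gripper's body presses on something with over 40 N, if the wrist force passes 120 N, or if a joint passes its speed limit or range.

### The arm

A 6-joint arm with a two-finger parallel gripper is mounted at the origin on a cart in front of the work surface, level with it; the furniture and walls round the work are solid. World frame = base frame: x ahead of the robot, y to its left, z up, the work surface at z = 0. Lengths are in mm, angles in rad, forces in N, time in s.
With the tool pointing down it reaches from about 300 to 850 mm from the base axis. Payload 5.4 kg.
Tool frame: the origin (TCP) lies at the very end of the fingers, on their centre line; the grasp point (between the pads) lies 19 mm behind it; z points along the fingers, y is the line along which they close (so a half turn about z gives the same grasp; the last joint's range is limited). The gripper opens to 85 mm and grips with 20 to 120 N. Pads are 22 mm wide; open, the fingers measure 114 mm over their backs; the gripper's body (76 mm by 85 mm) begins 54 mm behind the grasp point. The pads swing forward as they close: fully open they stand 13 mm farther back than shut.
Start: joints at [-1.396, 0.158, 1.597, -0, 1.386, -0.21], TCP at [215.815, -532.945, 231.299] pointing down, gripper open.
Joint ranges: [-2.91, 2.91], [-0.94, 2.29], [0.18, 2.7], [-1.29, 4.43], [0.17, 2.64], [-3, 3]. Speed limits (rad/s): [2.57, 2.57, 3.14, 3.14, 3.14, 3.14].

### API

Orientations are given as a rotation vector (axis times angle).
In Python, from plant import robot gives the robot as it stands. The module is installed in compiled form; this text tells all that it offers.
- The arm moves only by the tool apply_moves, never from a script. Its argument "targets" is a list of rows, each an object of numbers: "ax", "ay", "az": the turn, a rotation vector about the world's x, y, z in rad; "dx", "dy", "dz": the shift along the world's x, y, z in mm; "grip": the finger opening in mm, from 0 to 85.4. A call has exactly 5 rows; each row shifts and turns the commanded pose from where the row before left it; what a row does not reach is not made up. A row lasts 1/12 s, in which the tool goes at most 41.7 mm and 7.16 degrees, less where a joint would pass 70% of its speed; a pose out of reach is approached as far as the arm can. A call with a gripper value outside its range is refused whole. The fingers move at their own pace and stop on an object; the grip force is fixed at half the most. Time passes only in rows, so rows that do not move let the fingers close, or fill a call up. It gives the time, the measured TCP pose, the force, the opening and the grip force at its end, in the units of the state.
- robot.read_state(): the state, without advancing time (a new reading comes with each control period).
- robot.grab_frame(name): name is "side" or "top" or "wrist"; returns the picture (420x560x3 uint8, red, green, blue); there is no depth.
- robot.camera_model(name): a dict with "mtx" (3x3 intrinsics, pixels), "distortion" ([k1, k2, p1, p2, k3] as OpenCV has them; the pictures are not rectified), "T" (4x4, takes a point from camera to world coordinates); the wrist camera has in their place "hand_eye" (4x4, takes a point from camera to tool coordinates, whose origin is the TCP and whose axes are the flange's). Camera axes: x right, y up, looking along -z (the intrinsics and any distortion apply to the point x, -y, -z); pixel columns grow to the right and rows downward; lengths in mm; the calibration is good to about 2 mm. A picture is of the moment at which its call begins: read the wrist's pose just before it. camera_model takes no time and is no camera call.
- robot.close_job(): hands the job in; it is judged then, once.
Trained networks look in the newest picture that a camera, given by its name, has taken for a name from the list of things; names that differ only in an ending like _2 or _b are one class to them, and where a whole thing is asked for, a point or a joint stands for the part that bears it (a point fixed in the world has none). Each returns a list of dicts, best first, with "confidence" (0 to 1); they miss things now and then, are a little off and sometimes report something else, mostly with a low value. They report only what shows in the picture. A call takes as long as a camera call. They do not tell look-alikes from the thing itself.
- robot.find_in(camera, label): "rect" ([left, top, right, bottom] in pixels, round what is visible of it).
The state is a dict: "clock": time; "q": joint angles; "joint_vel": joint speeds; "effort": joint torques, N m; "tcp_pos": TCP position; "orientation": TCP orientation; "wrist_force": force on the tool from outside, world axes, zero at the start; "moment": the same for the moment, N m; "grip_width": finger opening in mm; "gripper_force": force on a finger pad.
Only numpy, scipy, OpenCV 4.12 (cv2) and the standard library are available. Lean on these libraries where they do the work, as an engineer would, in place of code of your own. Each camera call takes 0.05 s, during which the arm holds its last target. There are 200 camera calls.

## Working session

There is one attempt and no reset: what is moved stays moved. The work goes in short steps, Python scripts to look and compute and a tool call to move; the robot and the scene stay as the last step left them, time stands still between calls to the robot, and variables do not carry over. Pictures are saved under pics/ and viewed, at most 10 in all, crops included, and the job is handed in when it is done.

Besides the shell and the picture viewer there is one more tool, called after "Request:" as name(argument=value, ...) on one line, values as JSON. apply_moves: Moves the arm, as the interface text tells. Its arguments: {"type":"object","properties":{"targets":{"type":"array"}},"required":["targets"]}

```bash
mkdir -p pics; cat > h.py <<'E'
import numpy as np, cv2
from plant import robot
from scipy.spatial.transform import Rotation as R
def snap(n): return robot.grab_frame(n)
def save(img,f): cv2.imwrite('pics/'+f,cv2.cvtColor(img,cv2.COLOR_RGB2BGR))
def T(name,st=None):
    m=robot.camera_model(name)
    if 'T' in m: return m,np.array(m['T'])
    st=st or robot.read_state(); W=np.eye(4); W[:3,:3]=R.from_rotvec(st['orientation']).as_matrix(); W[:3,3]=st['tcp_pos']
    return m,W@np.array(m['hand_eye'])
def rays(name,px,st=None):
    m,t=T(name,st); px=np.array(px,float).reshape(-1,1,2)
    u=cv2.undistortPoints(px,np.array(m['mtx']),np.array(m['distortion'])).reshape(-1,2)
    d=np.c_[u[:,0],-u[:,1],-np.ones(len(u))]@t[:3,:3].T
    return t[:3,3],d
def onz(name,px,z,st=None):
    o,d=rays(name,px,st); z=np.broadcast_to(z,len(d)); return o+d*((z-o[2])/d[:,2])[:,None]
def proj(name,P,st=None):
    m,t=T(name,st); c=(np.array(P,float).reshape(-1,3)-t[:3,3])@t[:3,:3]
    c=c*[1,-1,-1]
    return cv2.projectPoints(c,np.zeros(3),np.zeros(3),np.array(m['mtx']),np.array(m['distortion']))[0].reshape(-1,2)
def tri(a,b):
    A=np.zeros((3,3));v=np.zeros(3)
    for o,d in (a,b):
        d=d.ravel()/np.linalg.norm(d);P=np.eye(3)-np.outer(d,d);A+=P;v+=P@o
    return np.linalg.solve(A,v)
E
python3 - <<'E'
from h import *
for n in ['top','side']:
    i=snap(n);save(i,n+'0.png')
    m,t=T(n);print(n,t[:3,3].round(),(-t[:3,2]).round(2))
    for l in ['clamp','plate_a','strap','strap_peg','knurled_nut']:
        print(l,[(np.round(r['rect']).tolist(),round(r['confidence'],2)) for r in robot.find_in(n,l)][:5])
s=robot.read_state();print(s)
E
```

```text
top [ 519.    8. 1044.] [ 0.06  0.04 -1.  ]
clamp [([233.0, 178.0, 329.0, 272.0], 0.64), ([171.0, 121.0, 228.0, 163.0], 0.57), ([241.0, 189.0, 262.0, 209.0], 0.35)]
plate_a [([361.0, 242.0, 411.0, 270.0], 0.68), ([235.0, 242.0, 280.0, 281.0], 0.61), ([358.0, 181.0, 400.0, 206.0], 0.59), ([239.0, 188.0, 257.0, 205.0], 0.24)]
strap [([246.0, 205.0, 261.0, 271.0], 0.84)]
strap_peg [([246.0, 205.0, 261.0, 272.0], 0.73)]
knurled_nut [([240.0, 186.0, 260.0, 205.0], 0.77)]
side [ 600. -649.  691.] [-0.01  0.75 -0.66]
clamp [([210.0, 180.0, 304.0, 284.0], 0.73)]
plate_a [([188.0, 310.0, 231.0, 367.0], 0.72), ([275.0, 303.0, 307.0, 354.0], 0.72), ([199.0, 210.0, 237.0, 244.0], 0.62)]
strap [([210.0, 191.0, 293.0, 207.0], 0.59), ([209.0, 180.0, 306.0, 282.0], 0.3)]
strap_peg [([207.0, 188.0, 296.0, 209.0], 0.73)]
knurled_nut [([270.0, 182.0, 298.0, 200.0], 0.8)]
{'clock': 0.6, 'q': array([-1.39607001e+00,  1.58366035e-01,  1.59701175e+00,  2.15284977e-05,
        1.38624731e+00, -2.10051034e-01]), 'joint_vel': array([-0.00128546, -0.00082594, -0.00137217, -0.00070638,  0.00100705,
       -0.00054175]), 'effort': array([ 8.64879312e-04, -3.95795023e+01, -3.31540525e+01, -7.46797764e-05,
        8.72670335e-04,  1.92511521e-06]), 'tcp_pos': array([ 215.83476907, -532.9197548 ,  231.31235008]), 'orientation': array([-3.08360096e+00, -6.00672994e-01, -3.41371367e-05]), 'wrist_force': array([-0.02454958, -0.22807315,  0.86727792]), 'moment': array([ 0.04490012, -0.03124005,  0.04335195]), 'gripper_force': 0.0, 'grip_width': 85.19506530107016}
```

View pics/top0.png

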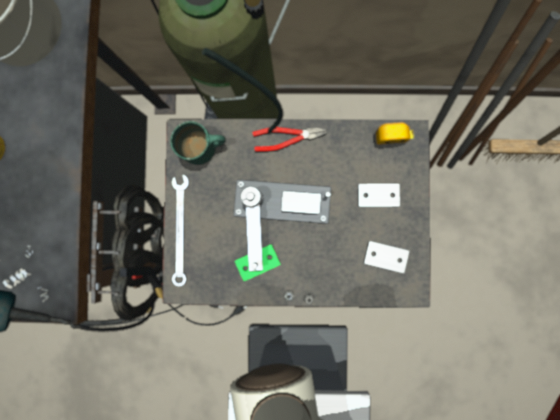

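View pics/side0.png

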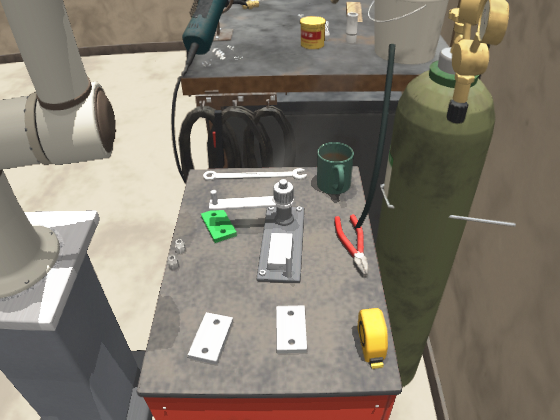

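The top view shows white plates at (379,195) and (387,257), and the green look-alike at (257,263). The stud and nut are at (251,197), the pad at (301,203), and the strap points down-image to its peg at (255,267). The side view agrees. Next I'll measure these from both views.

```bash
cat >> h.py <<'E'
def blob(img,box,thr,hull=True):
    x0,y0,x1,y1=box; h=cv2.cvtColor(img,cv2.COLOR_RGB2HSV)[y0:y1,x0:x1].astype(int)
    m=((h[...,2]>thr)&(h[...,1]<60)).astype(np.uint8)
    c=max(cv2.findContours(m,cv2.RETR_EXTERNAL,cv2.CHAIN_APPROX_NONE)[0],key=cv2.contourArea)
    return c.reshape(-1,2)+[x0,y0]
def rect(name,img,box,z,thr=190,st=None):
    P=onz(name,blob(img,box,thr),z,st)
    (c,s,a)=cv2.minAreaRect(P[:,:2].astype(np.float32))
    b=cv2.boxPoints((c,s,a)); e1,e2=b[1]-b[0],b[2]-b[1]; L=e1 if np.hypot(*e1)>np.hypot(*e2) else e2
    ang=np.degrees(np.arctan2(L[1],L[0]))%180
    return np.round(c,1),np.round(sorted(s),1),round(ang,1)
E
python3 - <<'E'
from h import *
t=cv2.cvtColor(cv2.imread('pics/top0.png'),cv2.COLOR_BGR2RGB);s=cv2.cvtColor(cv2.imread('pics/side0.png'),cv2.COLOR_BGR2RGB)
for box in [(350,175,410,215),(355,233,420,280)]: print('top plate',rect('top',t,box,12))
print('pad',rect('top',t,(278,188,325,218),30,200))
for box in [(270,298,312,360),(183,305,238,372)]: print('side plate',rect('side',s,box,12))
print('pad side',rect('side',s,(266,230,295,266),30,180))
# heights
print('h plate1',tri(rays('top',[379,195]),rays('side',[291.5,328])).round(),'p2',tri(rays('top',[387,257]),rays('side',[211,337])).round())
print('nut top',onz('top',[[251,196]],104).round(), tri(rays('top',[251,196]),rays('side',[284,186])).round())
print('peg',onz('top',[[255,267.]],98).round(), tri(rays('top',[255,267]),rays('side',[214,193])).round())
# clamp base
print('base screws top',onz('top',[[238,213],[243,184],[327,190],[323,218]],10).round())
cv2.imwrite('pics/c.png',np.vstack([cv2.resize(cv2.imread('pics/top0.png')[170:290,220:340],None,fx=5,fy=5,interpolation=3)]))
E
```

```text
top plate (array([ 598.3, -178.6]), array([51.6, 90.1]), np.float32(90.5))
top plate (array([ 459.7, -194.8]), array([51.2, 91.6]), np.float32(76.4))
pad (array([579.7,  -3.2]), array([44.5, 84.3]), np.float32(85.7))
side plate (array([ 600.7, -174.2]), array([51.2, 92.4]), np.float32(91.4))
side plate (array([ 462.4, -191. ]), array([51.4, 91. ]), np.float32(76.3))
pad side (array([ 5.822e+02, -3.000e-01]), array([43.5, 84.2]), np.float32(86.0))
h plate1 [ 600. -178.   12.] p2 [ 462. -196.   13.]
nut top [[586. 100. 104.]] [589. 100. 105.]
peg [[441.  90.  98.]] [445.  91.  97.]
base screws top [[554. 138.  10.]
 [620. 127.  10.]
 [608. -62.  10.]
 [545. -54.  10.]]
```

View pics/c.png

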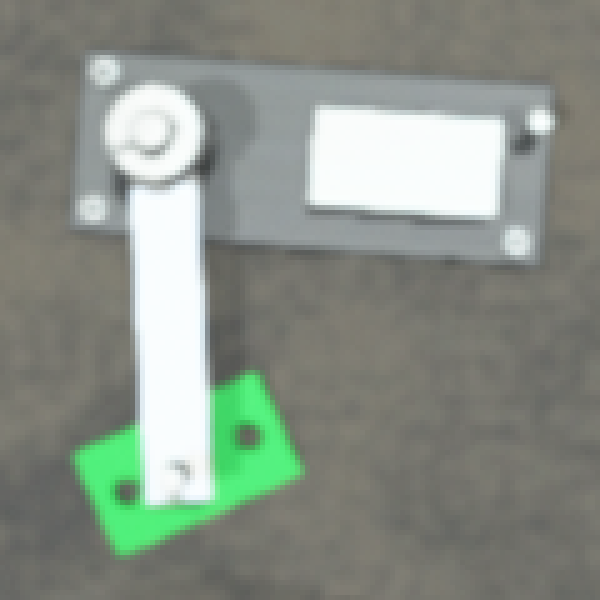

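Request:
apply_moves(targets=[{"dx": 25,"dy": 24,"dz": 0,"az": 0.08,"grip": 62},{"dx": 25,"dy": 24,"dz": 0,"az": 0.08,"grip": 62},{"dx": 25,"dy": 24,"dz": 0,"az": 0.08,"grip": 62},{"dx": 25,"dy": 24,"dz": 0,"az": 0.08,"grip": 62},{"dx": 25,"dy": 24,"dz": 0,"az": 0.08,"grip": 62}])

```text
invalid input
```

Request:
apply_moves(targets=[{"dx": 25,"dy": 24,"dz": 0,"az": 0.08,"grip": 62},{"dx": 25,"dy": 24,"dz": 0,"az": 0.08,"grip": 62},{"dx": 25,"dy": 24,"dz": 0,"az": 0.08,"grip": 62},{"dx": 25,"dy": 24,"dz": 0,"az": 0.08,"grip": 62},{"dx": 25,"dy": 24,"dz": 0,"az": 0.08,"grip": 62}])

```text
invalid input
```

Request:
apply_moves(targets=[{"dx": 20,"dy": 23,"dz": 0,"az": 0.08,"grip": 62},{"dx": 20,"dy": 23,"dz": 0,"az": 0.08,"grip": 62},{"dx": 20,"dy": 23,"dz": 0,"az": 0.08,"grip": 62},{"dx": 20,"dy": 23,"dz": 0,"az": 0.08,"grip": 62},{"dx": 20,"dy": 23,"dz": 0,"az": 0.08,"grip": 62}])

```text
invalid input
```

```bash
python3 - <<'E'
from h import *
s=robot.read_state();i=snap('wrist');save(i,'w1.png')
print(s['clock'],s['tcp_pos'],np.degrees(s['q']).round(1),R.from_rotvec(s['orientation']).as_matrix()[:,1].round(3))
print(T('wrist')[0]['hand_eye'])
print(proj('wrist',[[599,-177,12],[461,-194,12],[580,-2.5,30],[588,100,104]],s).round())
print(robot.find_in('wrist','plate_a'))
E
```

```text
0.6 [ 215.83476907 -532.9197548   231.31235008] [-80.    9.1  91.5   0.   79.4 -12. ] [ 0.375 -0.927 -0.   ]
[[ 1.69180562e-04  9.66145412e-01  2.57998088e-01  6.53633309e+01]
 [ 9.99999849e-01 -2.98194522e-04  4.60928737e-04  1.19282577e+00]
 [ 5.22257802e-04  2.57997972e-01 -9.66145317e-01 -1.42236469e+02]
 [ 0.00000000e+00  0.00000000e+00  0.00000000e+00  1.00000000e+00]]
[[  69. -362.]
 [  23. -224.]
 [ -37. -278.]
 [1107. 1258.]]
[]
```

View pics/w1.png

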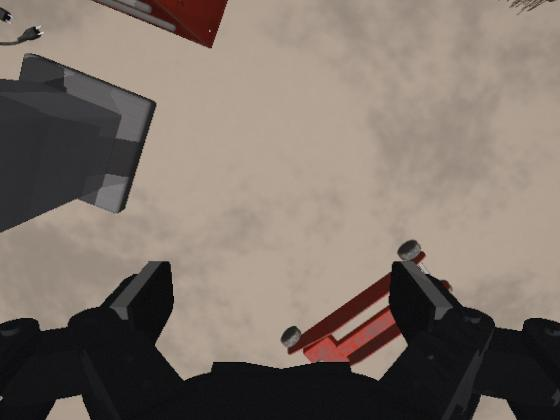

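Picture: only the floor, the cart and the fingers (at the bottom) show, because the moves were refused. I'll supply all the keys this time.

Request:
apply_moves(targets=[{"ax": 0,"ay": 0,"az": 0.08,"dx": 25,"dy": 24,"dz": 0,"grip": 62},{"ax": 0,"ay": 0,"az": 0.08,"dx": 25,"dy": 24,"dz": 0,"grip": 62},{"ax": 0,"ay": 0,"az": 0.08,"dx": 25,"dy": 24,"dz": 0,"grip": 62},{"ax": 0,"ay": 0,"az": 0.08,"dx": 25,"dy": 24,"dz": 0,"grip": 62},{"ax": 0,"ay": 0,"az": 0.08,"dx": 25,"dy": 24,"dz": 0,"grip": 62}])

```text
clock: 1.12
tcp_pos: [341.7, -411.8, 231.4]
orientation: [2.9, 1.206, 0.0]
wrist_force: [1.6, -0.6, 1.4]
grip_width: 62.0
gripper_force: 0.0
```

Request:
apply_moves(targets=[{"ax": 0,"ay": 0,"az": 0.08,"dx": 26,"dy": 24,"dz": 0,"grip": 62},{"ax": 0,"ay": 0,"az": 0.08,"dx": 26,"dy": 24,"dz": 0,"grip": 62},{"ax": 0,"ay": 0,"az": 0.08,"dx": 26,"dy": 24,"dz": 0,"grip": 62},{"ax": 0,"ay": 0,"az": 0.08,"dx": 26,"dy": 24,"dz": 0,"grip": 62},{"ax": 0,"ay": 0,"az": 0.08,"dx": 26,"dy": 24,"dz": 0,"grip": 62}])

```text
clock: 1.53
tcp_pos: [471.9, -291.6, 231.5]
orientation: [2.602, 1.759, 0.0]
wrist_force: [0.3, 0.1, -0.2]
grip_width: 62.3
gripper_force: 0.0
```

Request:
apply_moves(targets=[{"ax": 0,"ay": 0,"az": 0.08,"dx": 26,"dy": 24,"dz": -6,"grip": 62},{"ax": 0,"ay": 0,"az": 0.08,"dx": 26,"dy": 24,"dz": -6,"grip": 62},{"ax": 0,"ay": 0,"az": 0.08,"dx": 26,"dy": 24,"dz": -6,"grip": 62},{"ax": 0,"ay": 0,"az": 0.08,"dx": 26,"dy": 24,"dz": -6,"grip": 62},{"ax": 0,"ay": 0,"az": 0.08,"dx": 20,"dy": 18,"dz": -6,"grip": 62}])

```text
clock: 1.95
tcp_pos: [596.5, -176.7, 201.0]
orientation: [2.2, 2.243, 0.001]
wrist_force: [-0.3, -0.0, -0.6]
grip_width: 62.1
gripper_force: 0.0
```

```bash
python3 - <<'E'
from h import *
s=robot.read_state();i=snap('wrist');save(i,'w1.png')
print(s['clock'],s['tcp_pos'],np.degrees(s['q']).round(1),R.from_rotvec(s['orientation']).as_matrix()[:,1].round(3))
print(proj('wrist',[[599,-177,12],[461,-194,12],[580,-2.5,30],[588,100,104]],s).round())
print(robot.find_in('wrist','plate_a'))
E
```

```text
1.95 [ 596.47167097 -176.65579584  201.03883663] [-27.6  17.2  85.4   0.   77.4 -28.7] [1.    0.019 0.001]
[[ 283.  182.]
 [ 136.  197.]
 [ 263.  -36.]
 [ 274. -280.]]
[{'rect': [106.3, 141.2, 173.3, 246.6], 'confidence': 0.72}, {'rect': [256.4, 134.7, 308.8, 226.2], 'confidence': 0.71}, {'rect': [403.6, 177.4, 464.0, 264.5], 'confidence': 0.41}]
```

View pics/w1.png

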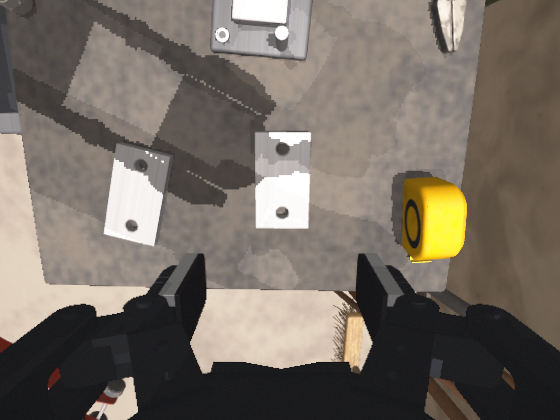

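The wrist view shows both plates: holes at (282,149)/(282,212) and at (140,166)/(132,225), with the tape measure at (435,220) clear. I'll measure the plate centres from the holes.

```bash
cat >> h.py <<'E'
def hole(img,p,r=8):
    g=cv2.cvtColor(img,cv2.COLOR_RGB2GRAY).astype(float); x,y=map(int,p); w=g[y-r:y+r+1,x-r:x+r+1]
    k=np.clip(np.median(w)*0.75-w,0,None); Y,X=np.mgrid[-r:r+1,-r:r+1]
    return [x+(k*X).sum()/k.sum(),y+(k*Y).sum()/k.sum()]
E
python3 - <<'E'
from h import *
i=cv2.cvtColor(cv2.imread('pics/w1.png'),cv2.COLOR_BGR2RGB);s=robot.read_state()
for pp in ([(282,149),(282,212)],[(140,166),(132,225)]):
    h=[hole(i,p) for p in pp]; P=onz('wrist',h,10,s); d=P[0]-P[1]
    print(np.round(h,1).tolist(),P.mean(0).round(1),np.hypot(*d[:2]).round(1),np.degrees(np.arctan2(d[1],d[0])).round(1))
for b in [(248,120,318,236),(98,135,180,252)]:
    print(rect('wrist',i,b,12,120,s))
E
```

```text
[[281.5, 148.4], [282.3, 213.0]] [ 597.9 -174.8   10. ] 60.8 91.9
[[141.6, 164.3], [131.0, 225.7]] [ 460.5 -191.2   10. ] 61.6 75.9
(array([ 598.4, -172.8]), array([ 66.1, 107.4]), np.float32(91.2))
(array([ 461.4, -196.5]), array([ 80.4, 106.1]), np.float32(86.9))
```

Request:
apply_moves(targets=[{"ax": 0,"ay": 0,"az": 0,"dx": 1.5,"dy": 2,"dz": -38,"grip": 62},{"ax": 0,"ay": 0,"az": 0,"dx": 0,"dy": 0,"dz": -38,"grip": 62},{"ax": 0,"ay": 0,"az": 0,"dx": 0,"dy": 0,"dz": -38,"grip": 62},{"ax": 0,"ay": 0,"az": 0,"dx": 0,"dy": 0,"dz": -38,"grip": 62},{"ax": 0,"ay": 0,"az": 0,"dx": 0,"dy": 0,"dz": -30,"grip": 62}])

```text
clock: 2.47
tcp_pos: [594.7, -176.9, 16.4]
orientation: [-2.205, -2.234, 0.002]
wrist_force: [-0.3, -0.3, -0.8]
grip_width: 61.9
gripper_force: 0.0
```

Request:
apply_moves(targets=[{"ax": 0,"ay": 0,"az": 0,"dx": 0,"dy": 0,"dz": -12,"grip": 62},{"ax": 0,"ay": 0,"az": 0,"dx": 0,"dy": 0,"dz": -7,"grip": 62},{"ax": 0,"ay": 0,"az": 0,"dx": 0,"dy": 0,"dz": 0,"grip": 40},{"ax": 0,"ay": 0,"az": 0,"dx": 0,"dy": 0,"dz": 0,"grip": 40},{"ax": 0,"ay": 0,"az": 0,"dx": 0,"dy": 0,"dz": 0,"grip": 40}])

```text
clock: 2.88
tcp_pos: [597.4, -177.6, 2.1]
orientation: [2.204, 2.235, 0.001]
wrist_force: [0.7, -0.0, -4.5]
grip_width: 47.9
gripper_force: 63.9
```

Request:
apply_moves(targets=[{"ax": 0,"ay": 0,"az": 0,"dx": 0,"dy": 0,"dz": 25,"grip": 40},{"ax": 0,"ay": 0,"az": 0,"dx": 0,"dy": 0,"dz": 35,"grip": 40},{"ax": 0,"ay": 0,"az": -0.03,"dx": -5,"dy": 25,"dz": 30,"grip": 40},{"ax": 0,"ay": 0,"az": -0.03,"dx": -6,"dy": 30,"dz": 20,"grip": 40},{"ax": 0,"ay": 0,"az": -0.034,"dx": -6,"dy": 32,"dz": 10,"grip": 40}])

```text
clock: 3.3
tcp_pos: [581.8, -90.8, 126.0]
orientation: [2.306, 2.121, 0.006]
wrist_force: [2.2, -1.0, -4.5]
grip_width: 48.5
gripper_force: 64.6
```

Request:
apply_moves(targets=[{"ax": 0,"ay": 0,"az": 0,"dx": 0,"dy": 10,"dz": 0,"grip": 40},{"ax": 0,"ay": 0,"az": 0,"dx": 0,"dy": 0,"dz": 0,"grip": 40},{"ax": 0,"ay": 0,"az": 0,"dx": 0,"dy": 0,"dz": 0,"grip": 40},{"ax": 0,"ay": 0,"az": 0,"dx": 0,"dy": 0,"dz": 0,"grip": 40},{"ax": 0,"ay": 0,"az": 0,"dx": 0,"dy": 0,"dz": 0,"grip": 40}])

```text
clock: 3.72
tcp_pos: [579.1, -81.1, 119.8]
orientation: [-2.309, -2.129, 0.001]
wrist_force: [0.5, -0.5, -4.1]
grip_width: 48.1
gripper_force: 64.5
```

```bash
python3 - <<'E'
from h import *
s=robot.read_state();i=snap('wrist');save(i,'w2.png')
print(s['clock'],s['tcp_pos'],s['grip_width'],s['gripper_force'],s['wrist_force'],R.from_rotvec(s['orientation']).as_matrix()[:,1:].round(3).tolist())
print(proj('wrist',[[580,-2.5,30],s['tcp_pos']+[0,30,10],s['tcp_pos']+[0,-30,10]],s).round())
print(rect('wrist',i,(150,0,400,100),30,170,s))
E
```

```text
3.7167 [579.13126703 -81.06557062 119.80022042] 48.145285989833376 64.54590082168579 [ 0.47953726 -0.52374242 -4.11233103] [[0.997, -0.001], [-0.081, -0.0], [-0.001, -1.0]]
[[271.  86.]
 [272. 204.]
 [285. 342.]]
(array([580.9,  15. ]), array([43., 50.]), np.float32(85.4))
```

View pics/w2.png

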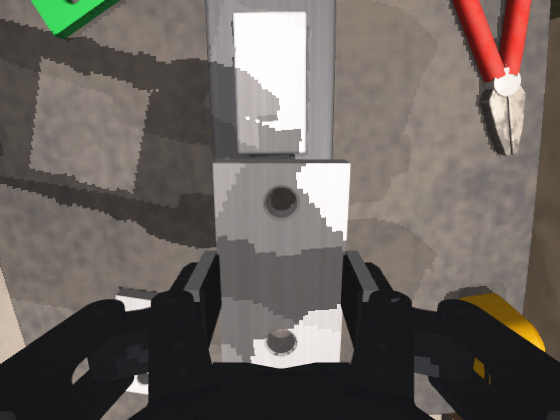

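The plate is held square in the fingers, with holes at (281,202) and (280,343). The pad shows ahead of it, with corners near (234,12), (307,15), (303,154) and (236,153).

```bash
python3 - <<'E'
from h import *
s=robot.read_state()
P=onz('wrist',[[234,12],[307,15],[303,154],[236,153]],30,s);print(P.round(1).tolist(),'pad',P.mean(0).round(1))
a=(P[0]+P[1]-P[2]-P[3]);print('yaw',np.degrees(np.arctan2(a[1],a[0])), np.linalg.norm(a)/2, np.linalg.norm(P[1]-P[0]),np.linalg.norm(P[2]-P[3]))
zt=s['tcp_pos'][2]+9.9
H=onz('wrist',[[281,201.5],[280.5,342]],zt,s);d=H[0]-H[1];print(H.mean(0).round(1),np.linalg.norm(d),np.degrees(np.arctan2(d[1],d[0])))
C=onz('wrist',[[214,163],[349,161]],zt,s);print(C.round(1).tolist(),C.mean(0)-45*d/np.linalg.norm(d))
i=cv2.cvtColor(cv2.imread('pics/w2.png'),cv2.COLOR_BGR2RGB)
print(robot.find_in('wrist','plate_a')[:2])
E
```

```text
[[562.2, 41.2, 30.0], [604.7, 36.0, 30.0], [596.9, -45.2, 30.0], [554.5, -41.1, 30.0]] pad [579.6  -2.3  30. ]
yaw 84.54173273273425 82.07830902296688 42.77685773335858 42.59455722741263
[579.9 -80.6 129.7] 60.92272485053348 85.16335648989025
[[559.3, -33.8, 129.7], [608.4, -37.0, 129.7]] [580.05255452 -80.23223594 129.65270785]
[{'rect': [209.6, 159.4, 350.8, 370.9], 'confidence': 0.91}, {'rect': [32.4, 0.0, 121.0, 39.0], 'confidence': 0.88}]
```

Request:
apply_moves(targets=[{"ax": 0,"ay": 0,"az": 0,"dx": 0,"dy": 26,"dz": 0,"grip": 40},{"ax": 0,"ay": 0,"az": 0,"dx": 0,"dy": 26,"dz": -5,"grip": 40},{"ax": 0,"ay": 0,"az": 0,"dx": 0,"dy": 26,"dz": -25,"grip": 40},{"ax": 0,"ay": 0,"az": 0,"dx": 0,"dy": 0,"dz": -30,"grip": 40},{"ax": 0,"ay": 0,"az": 0,"dx": 0,"dy": 0,"dz": -17,"grip": 40}])

```text
clock: 4.23
tcp_pos: [577.6, -0.7, 40.2]
orientation: [-2.305, -2.13, 0.004]
wrist_force: [-0.8, 0.1, -4.8]
grip_width: 47.9
gripper_force: 64.5
```

Request:
apply_moves(targets=[{"ax": 0,"ay": 0,"az": 0,"dx": 0,"dy": 0,"dz": -5,"grip": 40},{"ax": 0,"ay": 0,"az": 0,"dx": 0,"dy": 0,"dz": -2,"grip": 40},{"ax": 0,"ay": 0,"az": 0,"dx": 0,"dy": 0,"dz": -1,"grip": 40},{"ax": 0,"ay": 0,"az": 0,"dx": 0,"dy": 0,"dz": 0,"grip": 40},{"ax": 0,"ay": 0,"az": 0,"dx": 0,"dy": 0,"dz": 0,"grip": 40}])

```text
clock: 4.65
tcp_pos: [580.8, -2.6, 37.0]
orientation: [2.307, 2.128, 0.003]
wrist_force: [-0.4, -1.2, -3.9]
grip_width: 48.2
gripper_force: 64.5
```

```bash
python3 - <<'E'
from h import *
for k in range(3):
    i=snap('wrist');s=robot.read_state();print(s['clock'],s['tcp_pos'].round(2),s['wrist_force'].round(2),s['joint_vel'].round(3))
E
```

```text
4.7 [580.61  -2.5   36.87] [ 0.13  0.35 -5.07] [ 0.003  0.002  0.006 -0.001 -0.001 -0.   ]
4.75 [580.37  -2.39  36.66] [ 0.04 -0.13 -4.47] [ 0.003  0.002  0.007  0.001 -0.003 -0.001]
4.8 [580.11  -2.28  36.37] [ 0.77  0.56 -4.95] [ 0.002  0.005  0.008  0.    -0.001  0.   ]
```

Request:
apply_moves(targets=[{"ax": 0,"ay": 0,"az": 0,"dx": 0,"dy": 0,"dz": -1,"grip": 40},{"ax": 0,"ay": 0,"az": 0,"dx": 0,"dy": 0,"dz": -1,"grip": 40},{"ax": 0,"ay": 0,"az": 0,"dx": 0,"dy": 0,"dz": -1,"grip": 40},{"ax": 0,"ay": 0,"az": 0,"dx": 0,"dy": 0,"dz": 0,"grip": 40},{"ax": 0,"ay": 0,"az": 0,"dx": 0,"dy": 0,"dz": 0,"grip": 40}])

```text
clock: 5.22
tcp_pos: [579.2, -1.9, 32.1]
orientation: [-2.308, -2.131, 0.0]
wrist_force: [-0.8, 0.5, -4.4]
grip_width: 48.1
gripper_force: 64.5
```

Request:
apply_moves(targets=[{"ax": 0,"ay": 0,"az": 0,"dx": 0,"dy": 0,"dz": 0,"grip": 40},{"ax": 0,"ay": 0,"az": 0,"dx": 0,"dy": 0,"dz": 0,"grip": 40},{"ax": 0,"ay": 0,"az": 0,"dx": 0,"dy": 0,"dz": 0,"grip": 40},{"ax": 0,"ay": 0,"az": 0,"dx": 0,"dy": 0,"dz": 0,"grip": 40},{"ax": 0,"ay": 0,"az": 0,"dx": 0,"dy": 0,"dz": 0,"grip": 40}])

```text
clock: 5.63
tcp_pos: [579.3, -2.0, 32.3]
orientation: [2.308, 2.131, 0.0]
wrist_force: [-0.7, 0.2, -4.3]
grip_width: 48.1
gripper_force: 64.5
```

Request:
apply_moves(targets=[{"ax": 0,"ay": 0,"az": 0,"dx": -0.3,"dy": -0.8,"dz": -0.5,"grip": 40},{"ax": 0,"ay": 0,"az": 0,"dx": 0,"dy": 0,"dz": -0.5,"grip": 40},{"ax": 0,"ay": 0,"az": 0,"dx": 0,"dy": 0,"dz": 0,"grip": 40},{"ax": 0,"ay": 0,"az": 0,"dx": 0,"dy": 0,"dz": 0,"grip": 40},{"ax": 0,"ay": 0,"az": 0,"dx": 0,"dy": 0,"dz": 0,"grip": 40}])

```text
clock: 6.05
tcp_pos: [579.0, -2.8, 31.3]
orientation: [-2.309, -2.131, -0.0]
wrist_force: [-0.4, 0.0, -4.5]
grip_width: 48.2
gripper_force: 64.5
```

Request:
apply_moves(targets=[{"ax": 0,"ay": 0,"az": 0,"dx": 0,"dy": 0,"dz": -0.7,"grip": 40},{"ax": 0,"ay": 0,"az": 0,"dx": 0,"dy": 0,"dz": -0.8,"grip": 40},{"ax": 0,"ay": 0,"az": 0,"dx": 0,"dy": 0,"dz": 0,"grip": 40},{"ax": 0,"ay": 0,"az": 0,"dx": 0,"dy": 0,"dz": 0,"grip": 40},{"ax": 0,"ay": 0,"az": 0,"dx": 0,"dy": 0,"dz": 0,"grip": 40}])

```text
clock: 6.47
tcp_pos: [579.2, -2.8, 30.7]
orientation: [2.308, 2.131, -0.0]
wrist_force: [-3.5, 0.4, 7.2]
grip_width: 48.1
gripper_force: 65.7
```

Request:
apply_moves(targets=[{"ax": 0,"ay": 0,"az": 0,"dx": 0,"dy": 0,"dz": 0.5,"grip": 62},{"ax": 0,"ay": 0,"az": 0,"dx": 0,"dy": 0,"dz": 0,"grip": 62},{"ax": 0,"ay": 0,"az": 0,"dx": 0,"dy": 0,"dz": 0,"grip": 62},{"ax": 0,"ay": 0,"az": 0,"dx": 0,"dy": 0,"dz": 15,"grip": 62},{"ax": 0,"ay": 0,"az": 0,"dx": 0,"dy": 0,"dz": 35,"grip": 62}])

```text
clock: 6.88
tcp_pos: [575.2, -2.0, 76.0]
orientation: [-2.303, -2.125, 0.009]
wrist_force: [0.5, 0.2, -0.3]
grip_width: 61.7
gripper_force: 0.0
```

Request:
apply_moves(targets=[{"ax": 0,"ay": 0,"az": -0.02,"dx": -10,"dy": -16,"dz": 35,"grip": 62},{"ax": 0,"ay": 0,"az": -0.03,"dx": -18,"dy": -28,"dz": 10,"grip": 62},{"ax": 0,"ay": 0,"az": -0.03,"dx": -20,"dy": -32,"dz": 0,"grip": 62},{"ax": 0,"ay": 0,"az": -0.03,"dx": -20,"dy": -32,"dz": 0,"grip": 62},{"ax": 0,"ay": 0,"az": -0.03,"dx": -20,"dy": -32,"dz": 0,"grip": 62}])

```text
clock: 7.3
tcp_pos: [490.6, -144.1, 126.0]
orientation: [2.451, 1.962, 0.001]
wrist_force: [0.5, -0.4, 0.0]
grip_width: 62.1
gripper_force: 0.0
```

Request:
apply_moves(targets=[{"ax": 0,"ay": 0,"az": -0.022,"dx": -18,"dy": -30,"dz": 0,"grip": 62},{"ax": 0,"ay": 0,"az": 0,"dx": -12.5,"dy": -20,"dz": 0,"grip": 62},{"ax": 0,"ay": 0,"az": 0,"dx": 0,"dy": 0,"dz": 0,"grip": 62},{"ax": 0,"ay": 0,"az": 0,"dx": 0,"dy": 0,"dz": 0,"grip": 62},{"ax": 0,"ay": 0,"az": 0,"dx": 0,"dy": 0,"dz": 0,"grip": 62}])

```text
clock: 7.72
tcp_pos: [460.9, -192.5, 125.4]
orientation: [2.473, 1.937, 0.001]
wrist_force: [0.0, 0.4, -0.6]
grip_width: 62.1
gripper_force: 0.0
```

```bash
python3 - <<'E'
from h import *
for k in range(3): i=snap('wrist')
s=robot.read_state();i=snap('wrist');save(i,'w3.png')
print(s['clock'],s['tcp_pos'],s['joint_vel'].round(3),R.from_rotvec(s['orientation']).as_matrix()[:,1].round(3))
g=onz('wrist',[[0,0]],10,s)
pr=proj('wrist',[[460.5-7.3,-193-29.1,12],[460.5+7.3,-193+29.1,12]],s).round();print(pr)
h=[hole(i,p,10) for p in pr];P=onz('wrist',h,11,s);d=P[1]-P[0];print(np.round(h,1).tolist(),P.mean(0).round(1),np.linalg.norm(d),np.degrees(np.arctan2(d[1],d[0])))
print(robot.find_in('wrist','plate_a')[:3])
E
```

```text
7.8667 [ 461.06668892 -191.81690103  125.26058596] [ 0.001 -0.001  0.002 -0.001  0.002 -0.002] [ 0.971 -0.238  0.   ]
[[279. 243.]
 [279. 162.]]
[[279.8, 243.0], [278.2, 164.8]] [ 460.1 -194.2   11. ] 58.8553104996151 77.32738931880064
[{'rect': [243.5, 138.0, 312.7, 260.6], 'confidence': 0.76}]
```

Request:
apply_moves(targets=[{"ax": 0,"ay": 0,"az": 0,"dx": -0.6,"dy": -1.5,"dz": -35,"grip": 62},{"ax": 0,"ay": 0,"az": 0,"dx": 0,"dy": 0,"dz": -38,"grip": 62},{"ax": 0,"ay": 0,"az": 0,"dx": 0,"dy": 0,"dz": -30,"grip": 62},{"ax": 0,"ay": 0,"az": 0,"dx": 0,"dy": 0,"dz": -15,"grip": 62},{"ax": 0,"ay": 0,"az": 0,"dx": 0,"dy": 0,"dz": -6,"grip": 62}])

```text
clock: 8.38
tcp_pos: [458.0, -192.2, -1.8]
orientation: [-2.468, -1.935, 0.002]
wrist_force: [0.9, 0.6, 0.5]
grip_width: 62.1
gripper_force: 0.0
```

Request:
apply_moves(targets=[{"ax": 0,"ay": 0,"az": 0,"dx": 0,"dy": 0,"dz": 0,"grip": 62},{"ax": 0,"ay": 0,"az": 0,"dx": 0,"dy": 0,"dz": 0,"grip": 62},{"ax": 0,"ay": 0,"az": 0,"dx": 0,"dy": 0,"dz": 0,"grip": 40},{"ax": 0,"ay": 0,"az": 0,"dx": 0,"dy": 0,"dz": 0,"grip": 40},{"ax": 0,"ay": 0,"az": 0,"dx": 0,"dy": 0,"dz": 0,"grip": 40}])

```text
clock: 8.8
tcp_pos: [461.1, -195.0, 3.4]
orientation: [2.471, 1.936, 0.001]
wrist_force: [-1.5, 1.0, 6.7]
grip_width: 48.2
gripper_force: 62.4
```

Request:
apply_moves(targets=[{"ax": 0,"ay": 0,"az": 0,"dx": 0,"dy": 0,"dz": 0,"grip": 40},{"ax": 0,"ay": 0,"az": 0,"dx": 0,"dy": 0,"dz": 0,"grip": 40},{"ax": 0,"ay": 0,"az": 0,"dx": 0,"dy": 0,"dz": 15,"grip": 40},{"ax": 0,"ay": 0,"az": 0,"dx": 0,"dy": 0,"dz": 30,"grip": 40},{"ax": 0,"ay": 0,"az": 0,"dx": 0,"dy": 0,"dz": 35,"grip": 40}])

```text
clock: 9.22
tcp_pos: [458.0, -192.8, 80.6]
orientation: [-2.47, -1.934, 0.002]
wrist_force: [1.7, -0.0, -5.0]
grip_width: 48.0
gripper_force: 64.4
```

Request:
apply_moves(targets=[{"ax": 0,"ay": 0,"az": 0.03,"dx": 20,"dy": 19,"dz": 25,"grip": 40},{"ax": 0,"ay": 0,"az": 0.035,"dx": 26,"dy": 25,"dz": 15,"grip": 40},{"ax": 0,"ay": 0,"az": 0.035,"dx": 26,"dy": 25,"dz": 5,"grip": 40},{"ax": 0,"ay": 0,"az": 0.035,"dx": 26,"dy": 25,"dz": 0,"grip": 40},{"ax": 0,"ay": 0,"az": 0.025,"dx": 20,"dy": 18,"dz": 0,"grip": 40}])

```text
clock: 9.63
tcp_pos: [579.9, -80.1, 127.8]
orientation: [2.306, 2.13, 0.003]
wrist_force: [0.2, -0.6, -3.6]
grip_width: 47.6
gripper_force: 64.5
```

Request:
apply_moves(targets=[{"ax": 0,"ay": 0,"az": 0,"dx": 0,"dy": 0,"dz": 0,"grip": 40},{"ax": 0,"ay": 0,"az": 0,"dx": 0,"dy": 0,"dz": 0,"grip": 40},{"ax": 0,"ay": 0,"az": 0,"dx": 0,"dy": 0,"dz": 0,"grip": 40},{"ax": 0,"ay": 0,"az": 0,"dx": 0,"dy": 0,"dz": 0,"grip": 40},{"ax": 0,"ay": 0,"az": 0,"dx": 0,"dy": 0,"dz": 0,"grip": 40}])

```text
clock: 10.05
tcp_pos: [577.2, -83.0, 126.2]
orientation: [-2.312, -2.127, 0.001]
wrist_force: [0.3, -1.2, -4.5]
grip_width: 47.5
gripper_force: 64.6
```

```bash
python3 - <<'E'
from h import *
for k in range(4): i=snap('wrist')
s=robot.read_state();i=snap('wrist');save(i,'w4.png')
print(s['clock'],s['tcp_pos'],s['grip_width'],s['joint_vel'].round(3),R.from_rotvec(s['orientation']).as_matrix()[:,1].round(3))
E
```

```text
10.25 [577.64043754 -82.71840609 126.37445634] 47.55370199453736 [ 0.002  0.002 -0.004 -0.002 -0.    -0.001] [ 0.997 -0.083 -0.   ]
```

View pics/w4.png

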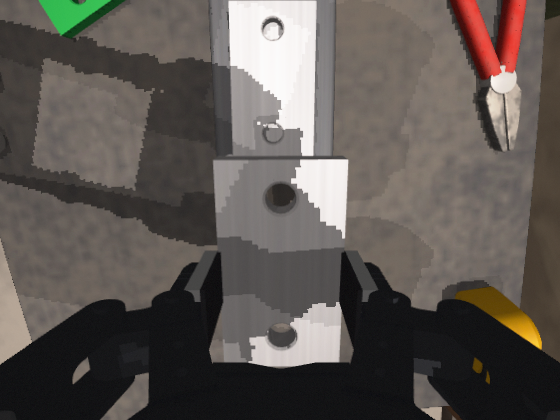

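The first plate lies on the pad, holes at (273,28) and (273,132). The second is held, holes at (281,197) and (282,336), front edge from (214,160) to (348,158).

```bash
python3 - <<'E'
from h import *
s=robot.read_state();yw=lambda d:np.degrees(np.arctan2(d[1],d[0])).round(1)
A=onz('wrist',[[273,28],[273,132]],42,s);d=A[0]-A[1];print('lower',A.mean(0).round(1),np.linalg.norm(d).round(1),yw(d))
for o in (9,11):
  zt=s['tcp_pos'][2]+o
  H=onz('wrist',[[281,197],[281.7,335]],zt,s);d=H[0]-H[1];print('held',H.mean(0).round(1),np.linalg.norm(d).round(1),yw(d))
  C=onz('wrist',[[214,160],[348,158]],zt,s);print(C.mean(0)-45*d/np.linalg.norm(d),np.linalg.norm(C[0]-C[1]))
E
```

```text
lower [580.5  -1.7  42. ] 59.2 85.0
held [578.9 -80.  135.4] 59.6 85.6
[578.93485373 -80.8236022  135.36496228] 49.16401540734734
held [579.  -79.1 137.4] 58.7 85.6
[578.95578721 -80.56515004 137.36496228] 48.42603208770141
```

Request:
apply_moves(targets=[{"ax": 0,"ay": 0,"az": 0,"dx": 0,"dy": 26,"dz": 0,"grip": 40},{"ax": 0,"ay": 0,"az": 0,"dx": 0,"dy": 26,"dz": -5,"grip": 40},{"ax": 0,"ay": 0,"az": 0,"dx": 0,"dy": 25,"dz": -25,"grip": 40},{"ax": 0,"ay": 0,"az": 0,"dx": 0,"dy": 0,"dz": -30,"grip": 40},{"ax": 0,"ay": 0,"az": 0,"dx": 0,"dy": 0,"dz": -14,"grip": 40}])

```text
clock: 10.72
tcp_pos: [575.6, -3.4, 49.0]
orientation: [-2.306, -2.128, 0.004]
wrist_force: [-0.3, 0.7, -6.4]
grip_width: 47.6
gripper_force: 64.6
```

Request:
apply_moves(targets=[{"ax": 0,"ay": 0,"az": 0,"dx": 0,"dy": 0,"dz": 0,"grip": 40},{"ax": 0,"ay": 0,"az": 0,"dx": 0,"dy": 0,"dz": 0,"grip": 40},{"ax": 0,"ay": 0,"az": 0,"dx": 0,"dy": 0,"dz": 0,"grip": 40},{"ax": 0,"ay": 0,"az": 0,"dx": 0,"dy": 0,"dz": 0,"grip": 40},{"ax": 0,"ay": 0,"az": 0,"dx": 0,"dy": 0,"dz": 0,"grip": 40}])

```text
clock: 11.13
tcp_pos: [579.3, -5.8, 54.1]
orientation: [2.309, 2.126, 0.003]
wrist_force: [0.2, 0.4, -5.2]
grip_width: 47.6
gripper_force: 64.6
```

Request:
apply_moves(targets=[{"ax": 0,"ay": 0,"az": 0,"dx": 0,"dy": 0,"dz": 0,"grip": 40},{"ax": 0,"ay": 0,"az": 0,"dx": 0,"dy": 0,"dz": 0,"grip": 40},{"ax": 0,"ay": 0,"az": 0,"dx": 0,"dy": 0,"dz": 0,"grip": 40},{"ax": 0,"ay": 0,"az": 0,"dx": 0,"dy": 0,"dz": 0,"grip": 40},{"ax": 0,"ay": 0,"az": 0,"dx": 0,"dy": 0,"dz": 0,"grip": 40}])

```text
clock: 11.55
tcp_pos: [577.9, -5.2, 52.3]
orientation: [2.311, 2.129, 0.0]
wrist_force: [-0.7, -0.1, -4.7]
grip_width: 47.3
gripper_force: 64.6
```

Request:
apply_moves(targets=[{"ax": 0,"ay": 0,"az": 0,"dx": 0.5,"dy": 0.7,"dz": -2,"grip": 40},{"ax": 0,"ay": 0,"az": 0,"dx": 0,"dy": 0,"dz": -2,"grip": 40},{"ax": 0,"ay": 0,"az": 0,"dx": 0,"dy": 0,"dz": -1,"grip": 40},{"ax": 0,"ay": 0,"az": 0,"dx": 0,"dy": 0,"dz": 0,"grip": 40},{"ax": 0,"ay": 0,"az": 0,"dx": 0,"dy": 0,"dz": 0,"grip": 40}])

```text
clock: 11.97
tcp_pos: [578.2, -4.5, 47.0]
orientation: [-2.31, -2.128, 0.0]
wrist_force: [0.1, -0.3, -4.9]
grip_width: 48.0
gripper_force: 64.6
```

Request:
apply_moves(targets=[{"ax": 0,"ay": 0,"az": 0,"dx": 0,"dy": 0,"dz": -1,"grip": 40},{"ax": 0,"ay": 0,"az": 0,"dx": 0,"dy": 0,"dz": 0,"grip": 40},{"ax": 0,"ay": 0,"az": 0,"dx": 0,"dy": 0,"dz": 0,"grip": 40},{"ax": 0,"ay": 0,"az": 0,"dx": 0,"dy": 0,"dz": 0,"grip": 40},{"ax": 0,"ay": 0,"az": 0,"dx": 0,"dy": 0,"dz": 0,"grip": 40}])

```text
clock: 12.38
tcp_pos: [578.5, -4.6, 46.4]
orientation: [2.311, 2.128, 0.0]
wrist_force: [-0.2, -0.7, -3.8]
grip_width: 47.6
gripper_force: 64.6
```

Request:
apply_moves(targets=[{"ax": 0,"ay": 0,"az": 0,"dx": 0,"dy": 0,"dz": -0.8,"grip": 40},{"ax": 0,"ay": 0,"az": 0,"dx": 0,"dy": 0,"dz": -0.7,"grip": 40},{"ax": 0,"ay": 0,"az": 0,"dx": 0,"dy": 0,"dz": 0,"grip": 40},{"ax": 0,"ay": 0,"az": 0,"dx": 0,"dy": 0,"dz": 0,"grip": 40},{"ax": 0,"ay": 0,"az": 0,"dx": 0,"dy": 0,"dz": 0,"grip": 40}])

```text
clock: 12.8
tcp_pos: [578.6, -4.6, 45.5]
orientation: [2.31, 2.128, 0.0]
wrist_force: [-3.4, 0.5, 3.9]
grip_width: 48.1
gripper_force: 65.6
```

Request:
apply_moves(targets=[{"ax": 0,"ay": 0,"az": 0,"dx": 0,"dy": 0,"dz": 0.5,"grip": 62},{"ax": 0,"ay": 0,"az": 0,"dx": 0,"dy": 0,"dz": 0,"grip": 62},{"ax": 0,"ay": 0,"az": 0,"dx": 0,"dy": 0,"dz": 0,"grip": 62},{"ax": 0,"ay": 0,"az": 0,"dx": 0,"dy": 0,"dz": 15,"grip": 62},{"ax": 0,"ay": 0,"az": 0,"dx": 0,"dy": 0,"dz": 35,"grip": 62}])

```text
clock: 13.22
tcp_pos: [574.6, -3.8, 90.9]
orientation: [-2.305, -2.123, 0.009]
wrist_force: [-0.3, 0.0, -0.7]
grip_width: 62.1
gripper_force: 0.0
```

Request:
apply_moves(targets=[{"ax": 0,"ay": 0,"az": -0.118,"dx": 0,"dy": 0,"dz": 40,"grip": 62},{"ax": 0,"ay": 0,"az": -0.118,"dx": -5,"dy": 4,"dz": 16,"grip": 50},{"ax": 0,"ay": 0,"az": -0.118,"dx": -13,"dy": 9,"dz": 0,"grip": 40},{"ax": 0,"ay": 0,"az": -0.118,"dx": -13,"dy": 9,"dz": 0,"grip": 40},{"ax": 0,"ay": 0,"az": -0.118,"dx": -13,"dy": 9,"dz": 0,"grip": 40}])

```text
clock: 13.63
tcp_pos: [534.6, 26.6, 152.0]
orientation: [2.833, 1.356, 0.003]
wrist_force: [-0.0, 0.3, -0.8]
grip_width: 39.7
gripper_force: 0.0
```

Request:
apply_moves(targets=[{"ax": 0,"ay": 0,"az": -0.118,"dx": -15,"dy": 11,"dz": 0,"grip": 40},{"ax": 0,"ay": 0,"az": -0.118,"dx": -15,"dy": 11,"dz": 0,"grip": 40},{"ax": 0,"ay": 0,"az": -0.118,"dx": -15,"dy": 11,"dz": 0,"grip": 40},{"ax": 0,"ay": 0,"az": -0.118,"dx": -15,"dy": 11,"dz": 0,"grip": 40},{"ax": 0,"ay": 0,"az": -0.118,"dx": -15,"dy": 11,"dz": 0,"grip": 40}])

```text
clock: 14.05
tcp_pos: [459.0, 81.9, 151.4]
orientation: [3.105, 0.474, 0.002]
wrist_force: [0.2, 0.2, -0.5]
grip_width: 40.0
gripper_force: 0.0
```

Request:
apply_moves(targets=[{"ax": 0,"ay": 0,"az": -0.118,"dx": -10,"dy": 6,"dz": 0,"grip": 40},{"ax": 0,"ay": 0,"az": -0.118,"dx": -7,"dy": 4,"dz": 0,"grip": 40},{"ax": 0,"ay": 0,"az": 0,"dx": 0,"dy": 0,"dz": 0,"grip": 40},{"ax": 0,"ay": 0,"az": 0,"dx": 0,"dy": 0,"dz": 0,"grip": 40},{"ax": 0,"ay": 0,"az": 0,"dx": 0,"dy": 0,"dz": 0,"grip": 40}])

```text
clock: 14.47
tcp_pos: [443.1, 91.1, 151.6]
orientation: [3.139, 0.118, 0.002]
wrist_force: [-0.0, 0.1, 0.3]
grip_width: 39.8
gripper_force: 0.0
```

```bash
python3 - <<'E'
from h import *
for k in range(3): i=snap('wrist')
s=robot.read_state();i=snap('wrist');save(i,'w5.png')
print(s['clock'],s['tcp_pos'],s['grip_width'],s['joint_vel'].round(3),np.degrees(s['q']).round(),R.from_rotvec(s['orientation']).as_matrix()[:,1].round(3))
print(proj('wrist',[[443,91.5,98],[588,101.5,105]],s).round())
for l in ['strap','knurled_nut','plate_a']: print([(np.round(r['rect']).tolist(),round(r['confidence'],2)) for r in robot.find_in('wrist',l)][:3])
t=snap('top');save(t,'top1.png')
b=[(270,180,330,228)]
print('pile top cam',rect('top',t,b[0],54))
c=np.zeros((420,560+240,3),np.uint8);c[:,:560]=i;c[:300,560:]=cv2.resize(t[180:280,235:315],(240,300));save(c,'c5.png')
E
```

```text
14.6167 [442.96228244  91.12536446 151.40515342] 40.00533261639815 [ 0.002 -0.     0.002  0.     0.001  0.007] [ -4.  -5. 115.  -0.  70.  82.] [ 0.074 -0.997  0.   ]
[[278. 230.]
 [279. -67.]]
[]
[]
[([364.0, 1.0, 493.0, 65.0], 0.96), ([213.0, 139.0, 339.0, 238.0], 0.88), ([366.0, 0.0, 523.0, 65.0], 0.77)]
pile top cam (array([573.6,  -7.7]), array([61.8, 99.4]), np.float32(85.6))
```

View pics/c5.png

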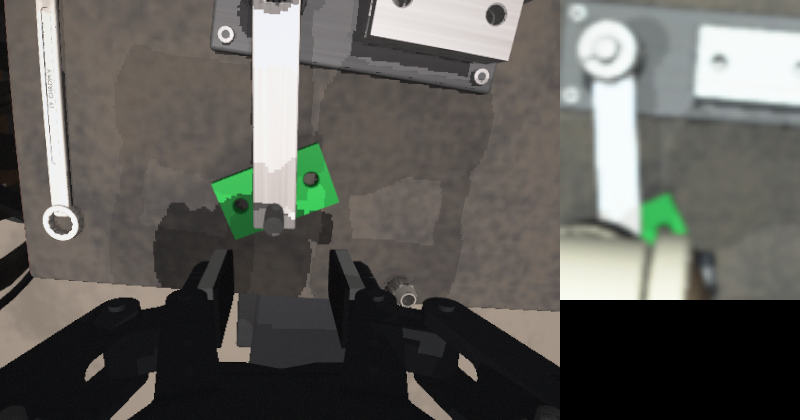

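The peg top is at about (274,230) in the wrist view, under the TCP as predicted. The pile sits on the pad at the upper right, holes at (403,0) and (496,15). I'll check the pile's centring numerically.

```bash
python3 - <<'E'
from h import *
t=cv2.cvtColor(cv2.imread('pics/top1.png'),cv2.COLOR_BGR2RGB)
ax=np.array([np.cos(np.radians(85.3)),np.sin(np.radians(85.3)),0])
c=np.array([579.8,-2.2,54])
pr=proj('top',[c-30.5*ax,c+30.5*ax,c]);print(pr.round(1).tolist())
h=[hole(t,np.round(p),5) for p in pr[:2]];P=onz('top',h,53);d=P[1]-P[0];print(np.round(h,1).tolist(),P.mean(0).round(1),np.linalg.norm(d).round(1),np.degrees(np.arctan2(d[1],d[0])).round(1))
x0,y0,x1,y1=272,184,330,224
h3=cv2.cvtColor(t,cv2.COLOR_RGB2GRAY)
for thr in (215,230,245): print(thr,rect('top',t,(278,184,326,222),54,thr))
s=robot.read_state()
q=onz('wrist',[[403,0],[496,15]],54,s);print(q.round(1).tolist(),q.mean(0))
E
```

```text
[[314.5, 202.2], [286.3, 199.7], [300.4, 201.0]]
[[316.1, 201.5], [287.5, 199.2]] [581.2  -5.3  53. ] 61.7 85.9
215 (array([578.7,  -4.5]), array([50. , 91.1]), np.float32(85.8))
230 (array([578.8,  -4.5]), array([49.1, 89.8]), np.float32(85.7))
245 (array([578.6,  -4.6]), array([47.6, 86.9]), np.float32(85.6))
[[578.6, 26.4, 54.0], [575.9, -32.6, 54.0]] [577.25047098  -3.09797374  54.        ]
```

Request:
apply_moves(targets=[{"ax": 0,"ay": 0,"az": 0,"dx": 0,"dy": 1.5,"dz": -20,"grip": 40},{"ax": 0,"ay": 0,"az": 0,"dx": 0,"dy": 0,"dz": -25,"grip": 40},{"ax": 0,"ay": 0,"az": 0,"dx": 0,"dy": 0,"dz": -20,"grip": 40},{"ax": 0,"ay": 0,"az": 0,"dx": 0,"dy": 0,"dz": -8,"grip": 40},{"ax": 0,"ay": 0,"az": 0,"dx": 0,"dy": 0,"dz": 0,"grip": 24}])

```text
clock: 15.28
tcp_pos: [440.6, 93.0, 76.3]
orientation: [-3.139, -0.114, 0.007]
wrist_force: [-0.3, 0.2, -0.6]
grip_width: 29.1
gripper_force: 0.0
```

Request:
apply_moves(targets=[{"ax": 0,"ay": 0,"az": 0,"dx": 0,"dy": 0,"dz": 0,"grip": 22},{"ax": 0,"ay": 0,"az": 0,"dx": 0,"dy": 0,"dz": 0,"grip": 22},{"ax": 0,"ay": 0,"az": 0,"dx": 0,"dy": 0,"dz": 0,"grip": 22},{"ax": 0,"ay": 0,"az": 0,"dx": 0,"dy": 0,"dz": 0,"grip": 22},{"ax": 0,"ay": 0,"az": 0,"dx": 0,"dy": 0,"dz": 0,"grip": 22}])

```text
clock: 15.7
tcp_pos: [443.1, 92.9, 79.1]
orientation: [3.139, 0.114, 0.003]
wrist_force: [0.2, -0.1, -0.4]
grip_width: 21.6
gripper_force: 0.0
```

```bash
python3 - <<'E'
from h import *
s=robot.read_state();p=s['tcp_pos'];print(p,s['wrist_force'],s['grip_width'])
c=np.array([588,101.5]);v=p[:2]-c;a0=np.arctan2(v[1],v[0])%(2*np.pi);r0=np.hypot(*v)
a1=np.radians(265.4)+5/143;print(r0,np.degrees([a0,a1]),(a1-a0)/20)
k=np.linspace(0,1,21);a=a0+(a1-a0)*k;r=r0+(143-r0)*k
Q=c+np.c_[r*np.cos(a),r*np.sin(a)];print(np.diff(Q,axis=0).round(1).tolist(),Q[-1])
E
```

```text
[443.07607809  92.91816567  79.13597743] [ 0.16717012 -0.11264707 -0.35953662] 21.620239898523717
145.1777910795026 [183.38887715 267.40334893] 0.07331645760147212
[[1.1, -10.6], [1.9, -10.5], [2.7, -10.3], [3.4, -10.1], [4.1, -9.8], [4.8, -9.4], [5.5, -9.1], [6.1, -8.6], [6.8, -8.1], [7.3, -7.6], [7.9, -7.1], [8.3, -6.5], [8.8, -5.8], [9.2, -5.2], [9.5, -4.5], [9.8, -3.8], [10.1, -3.0], [10.3, -2.3], [10.4, -1.5], [10.5, -0.8]] [581.52144244 -41.3531704 ]
```

Request:
apply_moves(targets=[{"ax": 0,"ay": 0,"az": 0.073,"dx": 1.1,"dy": -10.6,"dz": 0,"grip": 22},{"ax": 0,"ay": 0,"az": 0.073,"dx": 1.9,"dy": -10.5,"dz": 0,"grip": 22},{"ax": 0,"ay": 0,"az": 0.073,"dx": 2.7,"dy": -10.3,"dz": 0,"grip": 22},{"ax": 0,"ay": 0,"az": 0.073,"dx": 3.4,"dy": -10.1,"dz": 0,"grip": 22},{"ax": 0,"ay": 0,"az": 0.073,"dx": 4.1,"dy": -9.8,"dz": 0,"grip": 22}])

```text
clock: 16.12
tcp_pos: [455.9, 41.3, 78.7]
orientation: [-3.065, -0.688, -0.001]
wrist_force: [0.4, 0.8, -0.1]
grip_width: 22.0
gripper_force: 0.3
```

Request:
apply_moves(targets=[{"ax": 0,"ay": 0,"az": 0.073,"dx": 4.8,"dy": -9.4,"dz": 0,"grip": 22},{"ax": 0,"ay": 0,"az": 0.073,"dx": 5.5,"dy": -9.1,"dz": 0,"grip": 22},{"ax": 0,"ay": 0,"az": 0.073,"dx": 6.1,"dy": -8.6,"dz": 0,"grip": 22},{"ax": 0,"ay": 0,"az": 0.073,"dx": 6.8,"dy": -8.1,"dz": 0,"grip": 22},{"ax": 0,"ay": 0,"az": 0.073,"dx": 7.3,"dy": -7.6,"dz": 0,"grip": 22}])

```text
clock: 16.53
tcp_pos: [486.4, -1.6, 78.6]
orientation: [-2.89, -1.232, -0.0]
wrist_force: [-0.4, 0.8, 0.2]
grip_width: 22.2
gripper_force: 0.3
```

Request:
apply_moves(targets=[{"ax": 0,"ay": 0,"az": 0.073,"dx": 7.9,"dy": -7.1,"dz": 0,"grip": 22},{"ax": 0,"ay": 0,"az": 0.073,"dx": 8.3,"dy": -6.5,"dz": 0,"grip": 22},{"ax": 0,"ay": 0,"az": 0.073,"dx": 8.8,"dy": -5.8,"dz": 0,"grip": 22},{"ax": 0,"ay": 0,"az": 0.073,"dx": 9.2,"dy": -5.2,"dz": 0,"grip": 22},{"ax": 0,"ay": 0,"az": 0.073,"dx": 9.5,"dy": -4.5,"dz": 0,"grip": 22}])

```text
clock: 16.95
tcp_pos: [530.2, -30.6, 78.5]
orientation: [-2.618, -1.736, 0.0]
wrist_force: [-0.7, 0.4, -0.0]
grip_width: 22.2
gripper_force: 0.3
```

Request:
apply_moves(targets=[{"ax": 0,"ay": 0,"az": 0.073,"dx": 9.8,"dy": -3.8,"dz": 0,"grip": 22},{"ax": 0,"ay": 0,"az": 0.073,"dx": 10.1,"dy": -3,"dz": 0,"grip": 22},{"ax": 0,"ay": 0,"az": 0.073,"dx": 8,"dy": -1.7,"dz": 0,"grip": 22},{"ax": 0,"ay": 0,"az": 0.03,"dx": 5,"dy": -1,"dz": 0,"grip": 22},{"ax": 0,"ay": 0,"az": 0,"dx": 0,"dy": 0,"dz": 0,"grip": 22}])

```text
clock: 17.37
tcp_pos: [563.7, -40.1, 78.7]
orientation: [2.384, 2.044, 0.001]
wrist_force: [-0.3, 0.6, 0.7]
grip_width: 22.1
gripper_force: 0.0
```

Request:
apply_moves(targets=[{"ax": 0,"ay": 0,"az": 0.03,"dx": 4,"dy": -0.5,"dz": 0,"grip": 22},{"ax": 0,"ay": 0,"az": 0,"dx": 3,"dy": -0.2,"dz": 0,"grip": 22},{"ax": 0,"ay": 0,"az": 0,"dx": 0,"dy": 0,"dz": 0,"grip": 22},{"ax": 0,"ay": 0,"az": 0,"dx": 0,"dy": 0,"dz": 0,"grip": 22},{"ax": 0,"ay": 0,"az": 0,"dx": 0,"dy": 0,"dz": 0,"grip": 22}])

```text
clock: 17.78
tcp_pos: [569.6, -40.4, 78.4]
orientation: [2.355, 2.079, 0.0]
wrist_force: [-0.5, -0.3, 0.0]
grip_width: 22.1
gripper_force: 0.0
```

Request:
apply_moves(targets=[{"ax": 0,"ay": 0,"az": 0,"dx": 4,"dy": -0.3,"dz": 0,"grip": 22},{"ax": 0,"ay": 0,"az": 0,"dx": 3,"dy": -0.2,"dz": 0,"grip": 22},{"ax": 0,"ay": 0,"az": 0,"dx": 3,"dy": -0.2,"dz": 0,"grip": 22},{"ax": 0,"ay": 0,"az": 0,"dx": 0,"dy": 0,"dz": 0,"grip": 22},{"ax": 0,"ay": 0,"az": 0,"dx": 0,"dy": 0,"dz": 0,"grip": 22}])

```text
clock: 18.2
tcp_pos: [580.0, -41.2, 78.3]
orientation: [2.355, 2.079, 0.0]
wrist_force: [0.2, 1.0, -0.9]
grip_width: 21.9
gripper_force: 0.0
```

Request:
apply_moves(targets=[{"ax": 0,"ay": 0,"az": 0,"dx": 2,"dy": 0,"dz": 0,"grip": 22},{"ax": 0,"ay": 0,"az": 0,"dx": 0,"dy": 0,"dz": 0,"grip": 22},{"ax": 0,"ay": 0,"az": 0,"dx": 0,"dy": 0,"dz": 0,"grip": 22},{"ax": 0,"ay": 0,"az": 0,"dx": 0,"dy": 0,"dz": 0,"grip": 22},{"ax": 0,"ay": 0,"az": 0,"dx": 0,"dy": 0,"dz": 0,"grip": 22}])

```text
clock: 18.62
tcp_pos: [581.4, -41.1, 78.1]
orientation: [-2.354, -2.079, 0.001]
wrist_force: [-2.0, -0.2, 1.1]
grip_width: 22.2
gripper_force: 1.2
```

Request:
apply_moves(targets=[{"ax": 0,"ay": 0,"az": 0,"dx": 1,"dy": 0,"dz": 0,"grip": 22},{"ax": 0,"ay": 0,"az": 0,"dx": 0.5,"dy": 0,"dz": 0,"grip": 22},{"ax": 0,"ay": 0,"az": 0,"dx": 0,"dy": 0,"dz": 0,"grip": 22},{"ax": 0,"ay": 0,"az": 0,"dx": 0,"dy": 0,"dz": 0,"grip": 22},{"ax": 0,"ay": 0,"az": 0,"dx": 0,"dy": 0,"dz": 0,"grip": 22}])

```text
clock: 19.03
tcp_pos: [581.6, -41.1, 78.0]
orientation: [-2.352, -2.078, 0.005]
wrist_force: [-7.8, -1.6, 4.4]
grip_width: 22.2
gripper_force: 3.8
```

Request:
apply_moves(targets=[{"ax": 0,"ay": 0,"az": 0,"dx": -2,"dy": 0,"dz": 0,"grip": 40},{"ax": 0,"ay": 0,"az": 0,"dx": 0,"dy": 0,"dz": 0,"grip": 40},{"ax": 0,"ay": 0,"az": 0,"dx": 0,"dy": 0,"dz": 25,"grip": 50},{"ax": 0,"ay": 0,"az": 0,"dx": 0,"dy": 5,"dz": 38,"grip": 60},{"ax": 0,"ay": 0,"az": 0,"dx": 2,"dy": 30,"dz": 27,"grip": 60}])

```text
clock: 19.45
tcp_pos: [584.4, -9.2, 170.8]
orientation: [2.357, 2.072, 0.002]
wrist_force: [1.1, -1.2, 1.5]
grip_width: 60.3
gripper_force: 0.0
```

Request:
apply_moves(targets=[{"ax": 0,"ay": 0,"az": 0,"dx": 3,"dy": 38,"dz": 0,"grip": 60},{"ax": 0,"ay": 0,"az": 0,"dx": 2,"dy": 38,"dz": 0,"grip": 60},{"ax": 0,"ay": 0,"az": 0,"dx": 1,"dy": 32,"dz": 0,"grip": 60},{"ax": 0,"ay": 0,"az": 0,"dx": 0,"dy": 0,"dz": 0,"grip": 60},{"ax": 0,"ay": 0,"az": 0,"dx": 0,"dy": 0,"dz": 0,"grip": 60}])

```text
clock: 19.87
tcp_pos: [589.5, 103.4, 168.5]
orientation: [2.351, 2.083, 0.002]
wrist_force: [-0.3, -0.7, -0.7]
grip_width: 59.8
gripper_force: 0.0
```

```bash
python3 - <<'E'
from h import *
for k in range(5): i=snap('wrist')
s=robot.read_state();i=snap('wrist')
print(s['clock'],s['tcp_pos'],s['grip_width'],np.degrees(s['q']).round(),R.from_rotvec(s['orientation']).as_matrix()[:,1].round(3))
print(proj('wrist',[[588,101.5,100],[588,101.5,114]],s).round())
for l in ['strap','knurled_nut']: print([(np.round(r['rect']).tolist(),round(r['confidence'],2)) for r in robot.find_in('wrist',l)][:3])
t=snap('side')
for r in robot.find_in('side','knurled_nut')[:1]+robot.find_in('side','strap')[:1]: print(r)
c=np.zeros((420,800,3),np.uint8);c[:,:560]=i;c[:420,560:]=cv2.resize(t[170:310,220:300],(240,420));save(c,'c6.png')
E
```

```text
20.1167 [589.42831535 100.53431992 168.24468816] 60.1401987802022 [-2. 15. 91. -0. 73.  5.] [ 0.992 -0.126  0.   ]
[[277. 219.]
 [277. 226.]]
[([251.0, 173.0, 305.0, 372.0], 0.93)]
[([241.0, 176.0, 311.0, 244.0], 0.84)]
{'rect': [269.2, 183.4, 294.9, 202.2], 'confidence': 0.8}
{'rect': [269.6, 202.1, 294.3, 257.4], 'confidence': 0.58}
```

View pics/c6.png

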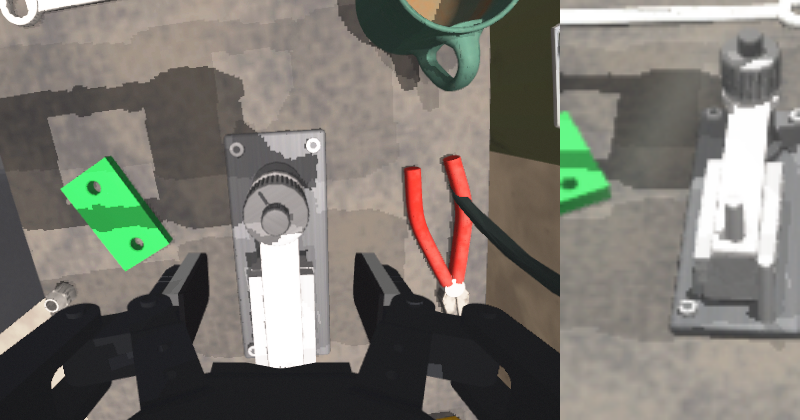

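The strap lies over the pile against the stop pin. The nut's top face is centred at about (276,213) and the stud end at (275,219).

```bash
python3 - <<'E'
from h import *
s=robot.read_state()
print(onz('wrist',[[275.5,219]],114,s).round(1),onz('wrist',[[276.3,212.5]],100,s).round(1))
t=np.array(robot.find_in('side','knurled_nut')[0]['rect'])
print('h check',tri(rays('wrist',[275.5,219],s),rays('side',[282,184])).round(1), s['moment'].round(3))
E
```

```text
[[587.7 106.5 114. ]] [[587.9 106.3 100. ]]
h check [587.5 104.4 106.8] [ 0.006  0.012 -0.024]
```

Request:
apply_moves(targets=[{"ax": 0,"ay": 0,"az": 0.12,"dx": -1.5,"dy": 2,"dz": 0,"grip": 60},{"ax": 0,"ay": 0,"az": 0.12,"dx": 0,"dy": 0,"dz": 0,"grip": 60},{"ax": 0,"ay": 0,"az": 0.12,"dx": 0,"dy": 0,"dz": 0,"grip": 60},{"ax": 0,"ay": 0,"az": 0.12,"dx": 0,"dy": 0,"dz": 0,"grip": 60},{"ax": 0,"ay": 0,"az": 0.12,"dx": 0,"dy": 0,"dz": 0,"grip": 60}])

```text
clock: 20.88
tcp_pos: [587.7, 103.8, 168.3]
orientation: [1.627, 2.687, -0.0]
wrist_force: [-1.0, 0.1, 0.2]
grip_width: 60.4
gripper_force: 0.0
```

Request:
apply_moves(targets=[{"ax": 0,"ay": 0,"az": 0.12,"dx": 0,"dy": 0,"dz": 0,"grip": 60},{"ax": 0,"ay": 0,"az": 0.12,"dx": 0,"dy": 0,"dz": 0,"grip": 60},{"ax": 0,"ay": 0,"az": 0.12,"dx": 0,"dy": 0,"dz": 0,"grip": 60},{"ax": 0,"ay": 0,"az": 0.12,"dx": 0,"dy": 0,"dz": 0,"grip": 60},{"ax": 0,"ay": 0,"az": 0.12,"dx": 0,"dy": 0,"dz": 0,"grip": 60}])

```text
clock: 21.3
tcp_pos: [587.7, 103.8, 168.3]
orientation: [0.76, 3.048, 0.0]
wrist_force: [-0.4, -0.5, 0.7]
grip_width: 59.8
gripper_force: 0.0
```

Request:
apply_moves(targets=[{"ax": 0,"ay": 0,"az": 0.12,"dx": 0,"dy": 0,"dz": 0,"grip": 60},{"ax": 0,"ay": 0,"az": 0.12,"dx": 0,"dy": 0,"dz": 0,"grip": 60},{"ax": 0,"ay": 0,"az": 0.04,"dx": 0,"dy": 0,"dz": 0,"grip": 60},{"ax": 0,"ay": 0,"az": 0,"dx": 0,"dy": 0,"dz": 0,"grip": 60},{"ax": 0,"ay": 0,"az": 0,"dx": 0,"dy": 0,"dz": 0,"grip": 60}])

```text
clock: 21.72
tcp_pos: [587.7, 103.8, 168.3]
orientation: [0.339, 3.123, 0.0]
wrist_force: [1.4, -1.2, -0.0]
grip_width: 60.1
gripper_force: 0.0
```

```bash
python3 - <<'E'
from h import *
for k in range(4): i=snap('wrist')
s=robot.read_state();i=snap('wrist');save(i,'w7.png')
print(s['clock'],s['tcp_pos'],np.degrees(s['q']).round(),R.from_rotvec(s['orientation']).as_matrix()[:,1].round(3))
p=robot.find_in('wrist','knurled_nut');print(p[:2])
print(proj('wrist',[[587.7,102.5,100],[587.7,102.5,114]],s).round(1))
b=p[0]['rect'];print(onz('wrist',[[(b[0]+b[2])/2,b[3]-(b[2]-b[0])/2]],99,s))
E
```

```text
21.9167 [587.69608855 103.85300219 168.27284418] [ -2.  15.  92.  -0.  73. -79.] [ 0.214  0.977 -0.   ]
[{'rect': [246.7, 180.7, 316.5, 248.9], 'confidence': 0.9}]
[[279.8 220.4]
 [279.7 227.7]]
[[584.26189648 104.366428    99.        ]]
```

Request:
apply_moves(targets=[{"ax": 0,"ay": 0,"az": 0,"dx": -0.2,"dy": -0.3,"dz": -25,"grip": 60},{"ax": 0,"ay": 0,"az": 0,"dx": 0,"dy": 0,"dz": -30,"grip": 60},{"ax": 0,"ay": 0,"az": 0,"dx": 0,"dy": 0,"dz": -20,"grip": 60},{"ax": 0,"ay": 0,"az": 0,"dx": 0,"dy": 0,"dz": -14,"grip": 60},{"ax": 0,"ay": 0,"az": 0,"dx": 0,"dy": 0,"dz": -4,"grip": 60}])

```text
clock: 22.43
tcp_pos: [585.2, 103.6, 72.1]
orientation: [-0.337, -3.118, 0.001]
wrist_force: [0.1, 0.4, 0.5]
grip_width: 60.0
gripper_force: 0.0
```

Request:
apply_moves(targets=[{"ax": 0,"ay": 0,"az": 0,"dx": 0,"dy": 0,"dz": 0,"grip": 60},{"ax": 0,"ay": 0,"az": 0,"dx": 0,"dy": 0,"dz": 0,"grip": 60},{"ax": 0,"ay": 0,"az": 0,"dx": 0,"dy": 0,"dz": 0,"grip": 60},{"ax": 0,"ay": 0,"az": 0,"dx": 0,"dy": 0,"dz": 0,"grip": 60},{"ax": 0,"ay": 0,"az": 0,"dx": 0,"dy": 0,"dz": 0,"grip": 60}])

```text
clock: 22.85
tcp_pos: [588.3, 103.6, 76.5]
orientation: [0.337, 3.121, 0.0]
wrist_force: [0.1, -0.4, -0.3]
grip_width: 60.0
gripper_force: 0.0
```

Request:
apply_moves(targets=[{"ax": 0,"ay": 0,"az": 0,"dx": 0,"dy": 0,"dz": 0,"grip": 60},{"ax": 0,"ay": 0,"az": 0,"dx": 0,"dy": 0,"dz": 0,"grip": 60},{"ax": 0,"ay": 0,"az": 0,"dx": 0,"dy": 0,"dz": 0,"grip": 30},{"ax": 0,"ay": 0,"az": 0,"dx": 0,"dy": 0,"dz": 0,"grip": 30},{"ax": 0,"ay": 0,"az": 0,"dx": 0,"dy": 0,"dz": 0,"grip": 30}])

```text
clock: 23.27
tcp_pos: [587.7, 103.9, 75.8]
orientation: [0.337, 3.123, 0.001]
wrist_force: [-0.5, 1.6, 3.6]
grip_width: 38.6
gripper_force: 59.9
```

Request:
apply_moves(targets=[{"ax": 0,"ay": 0,"az": 0,"dx": 0,"dy": 0,"dz": 0,"grip": 30},{"ax": 0,"ay": 0,"az": 0,"dx": 0,"dy": 0,"dz": 0,"grip": 30},{"ax": 0,"ay": 0,"az": 0,"dx": 0,"dy": 0,"dz": 0,"grip": 30},{"ax": 0,"ay": 0,"az": 0,"dx": 0,"dy": 0,"dz": 0,"grip": 30},{"ax": 0,"ay": 0,"az": 0,"dx": 0,"dy": 0,"dz": 0,"grip": 30}])

```text
clock: 23.68
tcp_pos: [587.7, 103.9, 75.8]
orientation: [0.337, 3.123, 0.001]
wrist_force: [-2.0, 1.4, 5.8]
grip_width: 38.4
gripper_force: 59.9
```

```bash
python3 - <<'E'
from h import *
s=robot.read_state();print(s['clock'],s['tcp_pos'].round(2),s['wrist_force'].round(2),s['moment'].round(3),s['grip_width'],s['gripper_force'],np.degrees(s['q']).round(1))
E
```

```text
23.6833 [587.67 103.88  75.78] [-1.98  1.37  5.82] [0.409 0.387 0.007] 38.41941313567307 59.888049960136414 [ -1.6  21.6  95.1   0.   63.3 -79.3]
```

Request:
apply_moves(targets=[{"ax": 0,"ay": 0,"az": -0.1,"dx": 0,"dy": 0,"dz": -0.05,"grip": 30},{"ax": 0,"ay": 0,"az": -0.1,"dx": 0,"dy": 0,"dz": -0.05,"grip": 30},{"ax": 0,"ay": 0,"az": -0.1,"dx": 0,"dy": 0,"dz": -0.05,"grip": 30},{"ax": 0,"ay": 0,"az": -0.1,"dx": 0,"dy": 0,"dz": -0.05,"grip": 30},{"ax": 0,"ay": 0,"az": -0.1,"dx": 0,"dy": 0,"dz": -0.05,"grip": 30}])

```text
clock: 24.1
tcp_pos: [587.5, 103.5, 75.5]
orientation: [-1.106, -2.94, 0.001]
wrist_force: [-3.2, 0.4, 5.9]
grip_width: 38.1
gripper_force: 59.9
```

Request:
apply_moves(targets=[{"ax": 0,"ay": 0,"az": -0.1,"dx": 0,"dy": 0,"dz": -0.05,"grip": 30},{"ax": 0,"ay": 0,"az": -0.1,"dx": 0,"dy": 0,"dz": -0.05,"grip": 30},{"ax": 0,"ay": 0,"az": -0.1,"dx": 0,"dy": 0,"dz": -0.05,"grip": 30},{"ax": 0,"ay": 0,"az": -0.1,"dx": 0,"dy": 0,"dz": -0.05,"grip": 30},{"ax": 0,"ay": 0,"az": 0,"dx": 0,"dy": 0,"dz": 0,"grip": 30}])

```text
clock: 24.52
tcp_pos: [587.2, 103.3, 75.3]
orientation: [-1.667, -2.662, 0.002]
wrist_force: [-3.4, 0.5, 7.2]
grip_width: 38.5
gripper_force: 60.0
```

```bash
cat > st.py <<'E'
from h import *
s=robot.read_state();y=R.from_rotvec(s['orientation']).as_matrix()[:,1]
print(s['clock'],s['tcp_pos'].round(2),s['wrist_force'].round(2),s['moment'].round(3),s['gripper_force'],'yaw',np.arctan2(y[1],y[0]).round(3),'q6',np.degrees(s['q'][5]).round(1))
E
python3 st.py
```

```text
24.5167 [587.17 103.31  75.3 ] [-3.35  0.45  7.21] [-0.036  0.699 -0.072] 59.95922863483429 yaw 0.452 q6 -27.5
```

Request:
apply_moves(targets=[{"ax": 0,"ay": 0,"az": -0.06,"dx": 0,"dy": 0,"dz": -0.05,"grip": 30},{"ax": 0,"ay": 0,"az": -0.06,"dx": 0,"dy": 0,"dz": -0.05,"grip": 30},{"ax": 0,"ay": 0,"az": -0.06,"dx": 0,"dy": 0,"dz": -0.05,"grip": 30},{"ax": 0,"ay": 0,"az": -0.06,"dx": 0,"dy": 0,"dz": -0.05,"grip": 30},{"ax": 0,"ay": 0,"az": 0,"dx": 0,"dy": 0,"dz": 0,"grip": 30}])

```text
clock: 24.93
tcp_pos: [586.9, 103.2, 75.1]
orientation: [-1.971, -2.445, 0.003]
wrist_force: [-4.9, -0.6, 8.5]
grip_width: 38.2
gripper_force: 60.1
```

```bash
python3 st.py
```

```text
24.9333 [586.94 103.22  75.14] [-4.87 -0.56  8.5 ] [-0.013  0.945 -0.048] 60.0586724281311 yaw 0.214 q6 -13.8
```

Request:
apply_moves(targets=[{"ax": 0,"ay": 0,"az": -0.06,"dx": 0,"dy": 0,"dz": 0,"grip": 30},{"ax": 0,"ay": 0,"az": -0.06,"dx": 0,"dy": 0,"dz": 0,"grip": 30},{"ax": 0,"ay": 0,"az": -0.06,"dx": 0,"dy": 0,"dz": 0,"grip": 30},{"ax": 0,"ay": 0,"az": -0.06,"dx": 0,"dy": 0,"dz": 0,"grip": 30},{"ax": 0,"ay": 0,"az": 0,"dx": 0,"dy": 0,"dz": 0,"grip": 30}])

```text
clock: 25.35
tcp_pos: [586.7, 103.2, 75.0]
orientation: [-2.25, -2.191, 0.003]
wrist_force: [-5.9, -0.7, 7.4]
grip_width: 38.4
gripper_force: 60.1
```

```bash
python3 st.py
```

```text
25.35 [586.72 103.23  75.01] [-5.91 -0.66  7.43] [-0.013  1.024 -0.048] 60.097482204437256 yaw -0.026 q6 -0.1
```

Request:
apply_moves(targets=[{"ax": 0,"ay": 0,"az": -0.06,"dx": -0.5,"dy": 0,"dz": 0,"grip": 30},{"ax": 0,"ay": 0,"az": -0.06,"dx": 0,"dy": 0,"dz": 0,"grip": 30},{"ax": 0,"ay": 0,"az": -0.06,"dx": 0,"dy": 0,"dz": 0,"grip": 30},{"ax": 0,"ay": 0,"az": -0.06,"dx": 0,"dy": 0,"dz": 0,"grip": 30},{"ax": 0,"ay": 0,"az": 0,"dx": 0,"dy": 0,"dz": 0,"grip": 30}])

```text
clock: 25.77
tcp_pos: [586.4, 103.3, 74.9]
orientation: [-2.496, -1.906, 0.003]
wrist_force: [-4.8, 0.1, 7.8]
grip_width: 37.9
gripper_force: 60.1
```

```bash
python3 st.py
```

```text
25.7667 [586.44 103.26  74.93] [-4.75  0.12  7.76] [ 0.114  0.759 -0.027] 60.05151629447937 yaw -0.266 q6 13.7
```

Request:
apply_moves(targets=[{"ax": 0,"ay": 0,"az": -0.06,"dx": -0.5,"dy": 0,"dz": 0,"grip": 30},{"ax": 0,"ay": 0,"az": -0.06,"dx": 0,"dy": 0,"dz": 0,"grip": 30},{"ax": 0,"ay": 0,"az": -0.06,"dx": 0,"dy": 0,"dz": 0,"grip": 30},{"ax": 0,"ay": 0,"az": -0.06,"dx": 0,"dy": 0,"dz": 0,"grip": 30},{"ax": 0,"ay": 0,"az": 0,"dx": 0,"dy": 0,"dz": 0,"grip": 30}])

```text
clock: 26.18
tcp_pos: [586.2, 103.4, 74.9]
orientation: [-2.707, -1.594, 0.001]
wrist_force: [-3.2, 0.1, 5.4]
grip_width: 38.5
gripper_force: 60.0
```

```bash
python3 st.py
```

```text
26.1833 [586.22 103.38  74.88] [-3.24  0.1   5.42] [ 0.127  0.592 -0.032] 59.98223304748535 yaw -0.506 q6 27.4
```

Request:
apply_moves(targets=[{"ax": 0,"ay": 0,"az": -0.06,"dx": 0,"dy": 0,"dz": 0,"grip": 30},{"ax": 0,"ay": 0,"az": -0.06,"dx": 0,"dy": 0,"dz": 0,"grip": 30},{"ax": 0,"ay": 0,"az": -0.06,"dx": 0,"dy": 0,"dz": 0,"grip": 30},{"ax": 0,"ay": 0,"az": -0.06,"dx": 0,"dy": 0,"dz": 0,"grip": 30},{"ax": 0,"ay": 0,"az": 0,"dx": 0,"dy": 0,"dz": 0,"grip": 30}])

```text
clock: 26.6
tcp_pos: [586.1, 103.5, 74.8]
orientation: [-2.878, -1.259, 0.002]
wrist_force: [-2.7, 0.8, 5.0]
grip_width: 38.1
gripper_force: 59.9
```

```bash
python3 st.py
```

```text
26.6 [586.05 103.52  74.78] [-2.7   0.75  5.  ] [ 0.218  0.569 -0.088] 59.87622141838074 yaw -0.746 q6 41.2
```

Request:
apply_moves(targets=[{"ax": 0,"ay": 0,"az": -0.05,"dx": 0,"dy": 0,"dz": 0,"grip": 30},{"ax": 0,"ay": 0,"az": -0.05,"dx": 0,"dy": 0,"dz": 0,"grip": 30},{"ax": 0,"ay": 0,"az": -0.05,"dx": 0,"dy": 0,"dz": 0,"grip": 30},{"ax": 0,"ay": 0,"az": -0.05,"dx": 0,"dy": 0,"dz": 0,"grip": 30},{"ax": 0,"ay": 0,"az": 0,"dx": 0,"dy": 0,"dz": 0,"grip": 30}])

```text
clock: 27.02
tcp_pos: [584.6, 102.6, 74.6]
orientation: [2.988, 0.968, -0.009]
wrist_force: [-9.2, -2.9, 9.2]
grip_width: 38.4
gripper_force: 60.5
```

```bash
python3 st.py
```

```text
27.0167 [584.56 102.63  74.61] [-9.24 -2.88  9.21] [-0.46   1.31   0.226] 60.525498390197754 yaw -0.944 q6 52.6
```

Request:
apply_moves(targets=[{"ax": 0,"ay": 0,"az": -0.04,"dx": 0,"dy": 0,"dz": 0,"grip": 30},{"ax": 0,"ay": 0,"az": -0.04,"dx": 0,"dy": 0,"dz": 0,"grip": 30},{"ax": 0,"ay": 0,"az": 0,"dx": 0,"dy": 0,"dz": 0,"grip": 30},{"ax": 0,"ay": 0,"az": 0,"dx": 0,"dy": 0,"dz": 0,"grip": 30},{"ax": 0,"ay": 0,"az": 0,"dx": 0,"dy": 0,"dz": 0,"grip": 30}])

```text
clock: 27.43
tcp_pos: [586.6, 103.9, 74.7]
orientation: [-3.024, -0.849, -0.001]
wrist_force: [-0.8, 3.5, 2.6]
grip_width: 38.0
gripper_force: 62.0
```

```bash
python3 st.py
```

```text
27.4333 [586.62 103.93  74.68] [-0.81  3.54  2.62] [ 0.489  0.036 -0.065] 61.986268758773804 yaw -1.024 q6 57.1
```

Request:
apply_moves(targets=[{"ax": 0,"ay": 0,"az": -0.05,"dx": 0,"dy": 0,"dz": 0,"grip": 30},{"ax": 0,"ay": 0,"az": -0.05,"dx": 0,"dy": 0,"dz": 0,"grip": 30},{"ax": 0,"ay": 0,"az": -0.05,"dx": 0,"dy": 0,"dz": 0,"grip": 30},{"ax": 0,"ay": 0,"az": 0,"dx": 0,"dy": 0,"dz": 0,"grip": 30},{"ax": 0,"ay": 0,"az": 0,"dx": 0,"dy": 0,"dz": 0,"grip": 30}])

```text
clock: 27.85
tcp_pos: [585.8, 103.6, 74.5]
orientation: [3.079, 0.625, -0.003]
wrist_force: [-2.3, 2.5, 4.5]
grip_width: 38.1
gripper_force: 62.5
```

```bash
python3 st.py; python3 - <<'E'
from h import *
i=snap('wrist');save(i,'w8.png')
s=robot.read_state()
a=cv2.cvtColor(cv2.imread('pics/c6.png'),cv2.COLOR_BGR2RGB)[165:265,225:325]
p=proj('wrist',[[587.5,103.5,99]],s)[0].round().astype(int);print(p)
b=i[max(p[1]-70,0):p[1]+70,p[0]-90:p[0]+90]
c=np.hstack([cv2.resize(a,(400,400)),cv2.resize(b,(400,400*b.shape[0]//b.shape[1]+0)) if b.shape[0]*400//b.shape[1]==400 else cv2.copyMakeBorder(cv2.resize(b,(400,min(400,400*b.shape[0]//b.shape[1]))),0,400-min(400,400*b.shape[0]//b.shape[1]),0,0,cv2.BORDER_CONSTANT)])
save(c,'c8.png')
E
```

```text
27.85 [585.81 103.64  74.5 ] [-2.25  2.47  4.53] [0.361 0.689 1.186] 62.51729607582092 yaw -1.17 q6 65.5
[280 294]
```

View pics/c8.png

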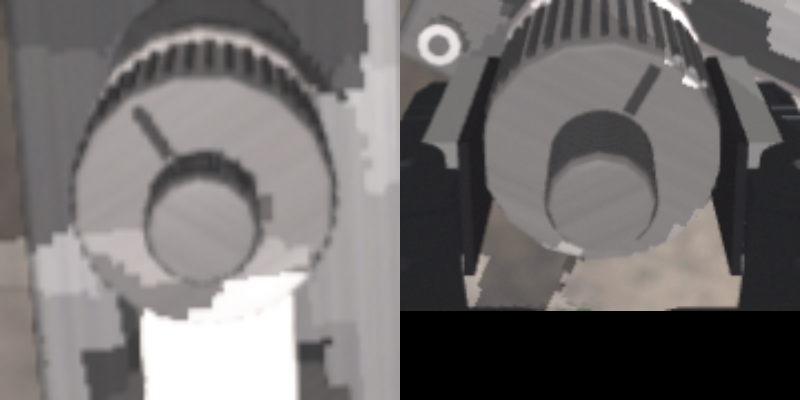

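The scribed line has swung about 133° clockwise from its starting place, and the moment has jumped to 1.19 N·m, so the nut is bottomed. Now I'll back it off 1.57 rad plus about 0.12 rad for finger wind-up.

Request:
apply_moves(targets=[{"ax": 0,"ay": 0,"az": 0.06,"dx": 0,"dy": 0,"dz": 0,"grip": 30},{"ax": 0,"ay": 0,"az": 0.06,"dx": 0,"dy": 0,"dz": 0,"grip": 30},{"ax": 0,"ay": 0,"az": 0.1,"dx": 0,"dy": 0,"dz": 0.05,"grip": 30},{"ax": 0,"ay": 0,"az": 0.1,"dx": 0,"dy": 0,"dz": 0.05,"grip": 30},{"ax": 0,"ay": 0,"az": 0.1,"dx": 0,"dy": 0,"dz": 0.05,"grip": 30}])

```text
clock: 28.32
tcp_pos: [586.1, 103.4, 74.7]
orientation: [-2.88, -1.253, 0.002]
wrist_force: [-3.0, 2.0, 4.1]
grip_width: 38.3
gripper_force: 62.4
```

Request:
apply_moves(targets=[{"ax": 0,"ay": 0,"az": 0.1,"dx": 0,"dy": 0,"dz": 0.05,"grip": 30},{"ax": 0,"ay": 0,"az": 0.1,"dx": 0,"dy": 0,"dz": 0.05,"grip": 30},{"ax": 0,"ay": 0,"az": 0.1,"dx": 0,"dy": 0,"dz": 0.05,"grip": 30},{"ax": 0,"ay": 0,"az": 0.1,"dx": 0,"dy": 0,"dz": 0.05,"grip": 30},{"ax": 0,"ay": 0,"az": 0.1,"dx": 0,"dy": 0,"dz": 0.05,"grip": 30}])

```text
clock: 28.73
tcp_pos: [586.6, 103.1, 75.0]
orientation: [2.481, 1.927, -0.0]
wrist_force: [-2.3, 1.0, 2.7]
grip_width: 38.2
gripper_force: 62.3
```

Request:
apply_moves(targets=[{"ax": 0,"ay": 0,"az": 0.1,"dx": 0,"dy": 0,"dz": 0.05,"grip": 30},{"ax": 0,"ay": 0,"az": 0.1,"dx": 0,"dy": 0,"dz": 0.05,"grip": 30},{"ax": 0,"ay": 0,"az": 0.1,"dx": 0,"dy": 0,"dz": 0.05,"grip": 30},{"ax": 0,"ay": 0,"az": 0.1,"dx": 0,"dy": 0,"dz": 0.05,"grip": 30},{"ax": 0,"ay": 0,"az": 0.1,"dx": 0,"dy": 0,"dz": 0.05,"grip": 30}])

```text
clock: 29.15
tcp_pos: [587.0, 103.2, 75.3]
orientation: [1.927, 2.48, 0.001]
wrist_force: [-0.0, 2.3, 2.0]
grip_width: 38.1
gripper_force: 62.2
```

Request:
apply_moves(targets=[{"ax": 0,"ay": 0,"az": 0.1,"dx": 0,"dy": 0,"dz": 0.05,"grip": 30},{"ax": 0,"ay": 0,"az": 0.1,"dx": 0,"dy": 0,"dz": 0.05,"grip": 30},{"ax": 0,"ay": 0,"az": 0.06,"dx": 0,"dy": 0,"dz": 0.05,"grip": 30},{"ax": 0,"ay": 0,"az": 0,"dx": 0,"dy": 0,"dz": 0,"grip": 30},{"ax": 0,"ay": 0,"az": 0,"dx": 0,"dy": 0,"dz": 0,"grip": 30}])

```text
clock: 29.57
tcp_pos: [587.2, 103.3, 75.4]
orientation: [1.598, 2.703, 0.001]
wrist_force: [2.0, 1.6, 0.1]
grip_width: 38.3
gripper_force: 62.1
```

```bash
python3 st.py; python3 - <<'E'
from h import *
# angle of the scribed line on the nut's top, from each wrist picture, in the world
def line(img,s,c,name):
    g=cv2.cvtColor(img,cv2.COLOR_RGB2GRAY); th=np.arange(0,360,2); best=[]
    r=np.arange(11,18,.7)
    for t in th:
        P=np.c_[c[0]+r*np.cos(np.radians(t)),c[1]+r*np.sin(np.radians(t)),np.full(len(r),99.5)]
        uv=proj('wrist',P,s).astype(np.float32); v=cv2.remap(g,uv[:,0],uv[:,1],cv2.INTER_LINEAR); best.append(v.mean())
    b=np.array(best); d=b-cv2.blur(np.tile(b,3)[None],(31,1))[0][180:360]
    k=np.argsort(d)[:6]; print(name,[(int(th[j]),int(d[j])) for j in k])
s=robot.read_state(); i=snap('wrist'); save(i,'w9.png')
f=R.from_rotvec(s['orientation']).as_matrix()[:,0]*3.0
line(i,s,s['tcp_pos']+f,'now')
s8=dict(s); s8['tcp_pos']=np.array([585.8,103.6,74.5]); s8['orientation']=np.array([3.079,.625,-.003])
f=R.from_rotvec(s8['orientation']).as_matrix()[:,0]*3.0
line(cv2.cvtColor(cv2.imread('pics/w8.png'),cv2.COLOR_BGR2RGB),s8,s8['tcp_pos']+f,'bottomed')
E
```

```text
29.5667 [587.24 103.27  75.44] [2.04 1.56 0.12] [ 0.201 -0.43   0.069] 62.10135340690613 yaw 0.503 q6 -30.5
now [(80, -48), (82, -47), (84, -43), (78, -35), (86, -19), (42, -17)]
bottomed [(350, -37), (352, -33), (348, -31), (346, -23), (354, -12), (250, -10)]
```

```bash
python3 - <<'E'
from h import *
t=snap('side')
for r in robot.find_in('side','strap')[:2]+robot.find_in('side','plate_a')[:3]: print(np.round(r['rect']).tolist(),round(r['confidence'],2))
a=cv2.cvtColor(cv2.imread('pics/c6.png'),cv2.COLOR_BGR2RGB)[:,560:]; b=cv2.resize(t[170:310,220:300],(240,420))
# region of the strap's outer end, peg and pile: rows 230..270, cols 262..295 of the side picture
A=a[180:300,126:225].astype(np.float32).mean(2);B=b[180:300,126:225].astype(np.float32).mean(2)
print('shift px',np.array(cv2.phaseCorrelate(A,B)[0])/3,'diff',np.abs(A-B).mean(), np.percentile(np.abs(A-B),95))
E
```

```text
[272.0, 201.0, 293.0, 252.0] 0.84
[262.0, 222.0, 294.0, 263.0] 0.88
[202.0, 206.0, 238.0, 242.0] 0.58
shift px [-0.01783425  0.0072065 ] diff 3.9526937 16.666664
```

The strap end and the pile haven't moved, and the nut stands 91° off bottom with 62 N of grip. Handing in.

```bash
python3 -c "
from plant import robot
print(robot.close_job())"
```

```text
the job is handed in; nothing more can be done
None
```

I handed the job in at about 30 s on the clock, no verdict came back: both plates are stacked on the pad, the strap is at its stop, and the nut was bottomed, backed off about 91° (1.59 rad) and is still gripped at 62 N.

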